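# Restock the corner-guard chute

## Task

Restock the sloping corner-guard chute: draw its sliding follower block right up to the top of its slot, then load the two loose black corner guards one after the other, on end on the chute's floor with the point of the L facing down the slope like the guard already in it, so that they slide down and nest into one another. Then push the follower down until its nose sits snugly in the last guard, with all three guards standing nested against the stop, let go, and leave the other things on the table where they are.

Things in the scene. Friction and masses are not known exactly. Their poses are not given: they have to be found in the camera images.
- lane: floor of the fixed chute: aluminium tray sloping at 24 degrees, low end towards the robot's right. Origin on the floor's surface (35 mm above the table), on the centre line, at the inner corner of the V-shaped steel stop (34 mm high) at the low end; x runs up the slope, y across, z square to the floor. Tray x -35 to 258, y +-62 mm. Guards nested at the stop have centres at x = 20.5, 32, 43, y = 0, z = 20 mm
- bay (a point): middle of the wide loading place of the chute, on the floor's surface, at lane x = 110 mm; axes as lane. Guide rails 12 mm high stand 75 mm apart from the stop to lane x = 88, flare to 103 mm apart at lane x = 142 and go on so to the top. The floor is slippery: a guard set on end here slides down by itself when let go, once no finger stands below it
- follower (a joint): travel of the follower block along the lane's x, in m: its V nose touches one guard nested at the stop at 0, two at 0.0113, three at 0.0226; top end of its slot 0.172. It stays where it is left and takes about 3 to 4 N to slide
- follower_grip (a point): black fin on the follower (dark steel block 60 mm long, 48 wide, 35 high, with a 90 degree nose down the slope). The fin stands square to the chute floor: 12 mm thick across the chute, 38 mm long along it, top 69.5 mm above the floor; this point is mid-fin, 55 mm above the floor, 34 mm up the slope from the nose's tip. Axes as lane. Nose tip at lane x = 11.3 mm + joint value
- guard_a_center (a point): loose black plastic corner guard: 90 degree angle, two legs 50 mm long outside, 8 mm thick, 40 mm tall, standing on end (an L from above), 60 g. Point half-way up, 20 mm above its foot. z along the corner line; x from the outer point (x = -20.5 mm) to the open side; legs at +-45 degrees to x, mid-wall line from (-14.8, 0) through (6, +-20.8), outer leg tips at (14.9, +-35.4) mm
- guard_b_center (a point): the other loose guard, the same in size, shape and axes as guard_a
- guard_c_center (a point): the guard that already stands in the chute against the stop, the same shape and axes, its x pointing up the slope
- clear_tape_roll: bystander: tan tape roll, 96 mm across, 45 mm high, lying flat; origin under its centre
- pen_ball: bystander: red pen, 145 mm long
- pen_marker: bystander: white marker with black cap, 135 mm long
- cutter_b: bystander: blue box cutter, 160 mm long, lying flat
Things that resemble listed ones, but are neither listed nor needed, are in the scene too. Leave any purple or yellow look-alike of the part that bears guard_b_center alone.

How it is judged:
On the way, in this order (a step that is already met when the one before it is completed fails the run):
1. the follower block is drawn up to the top of its slot (value of joint follower above 0.15 m), for 0.2 s.
2. one loose guard stands in the chute, point down the slope (((x of guard_a_center in the frame of lane below 0.085 m and y of guard_a_center in the frame of lane between -0.012 and 0.012 m and z of guard_a_center in the frame of lane between 0.012 and 0.028 m and angle between the z axis of guard_a_center and the z axis of lane, either way round below 0.35 rad and angle between the x axis of guard_a_center and the x axis of lane, either way round below 0.35 rad) or (x of guard_b_center in the frame of lane below 0.085 m and y of guard_b_center in the frame of lane between -0.012 and 0.012 m and z of guard_b_center in the frame of lane between 0.012 and 0.028 m and angle between the z axis of guard_b_center and the z axis of lane, either way round below 0.35 rad and angle between the x axis of guard_b_center and the x axis of lane, either way round below 0.35 rad))), for 0.2 s.
3. both loose guards stand in the chute, point down the slope (x of each of guard_a_center, guard_b_center in the frame of lane below 0.085 m and y of guard_a_center in the frame of lane between -0.012 and 0.012 m and z of guard_a_center in the frame of lane between 0.012 and 0.028 m and angle between the z axis of each of guard_a_center, guard_b_center and the z axis of lane, either way round below 0.35 rad and angle between the x axis of each of guard_a_center, guard_b_center and the x axis of lane, either way round below 0.35 rad and y of guard_b_center in the frame of lane between -0.012 and 0.012 m and z of guard_b_center in the frame of lane between 0.012 and 0.028 m), for 0.2 s.
At the end, for the whole second after the job is handed in: All three guards stand on end on the chute floor (within 5 mm and 8 degrees), points down the slope, nested at the stop: each centre at most 48 mm up the slope from it and within 6 mm of the centre line; the follower nose is in the last guard (joint under 0.028 m); all at rest (x of each of guard_a_center, guard_b_center, guard_c_center in the frame of lane below 0.048 m and y of guard_a_center in the frame of lane between -0.006 and 0.006 m and z of guard_a_center in the frame of lane between 0.015 and 0.025 m and angle between the z axis of each of guard_a_center, guard_b_center, guard_c_center and the z axis of lane, either way round below 0.14 rad and angle between the x axis of each of guard_a_center, guard_b_center, guard_c_center and the x axis of lane, either way round below 0.14 rad and y of guard_b_center in the frame of lane between -0.006 and 0.006 m and z of guard_b_center in the frame of lane between 0.015 and 0.025 m and y of guard_c_center in the frame of lane between -0.006 and 0.006 m and z of guard_c_center in the frame of lane between 0.015 and 0.025 m and value of joint follower below 0.028 m and linear speed of each of guard_a, guard_b, guard_c below 0.02 m/s); the robot touches nothing.
It fails at once if clear_tape_roll is pushed about (more than 30 mm) (distance of clear_tape_roll from where it was at the start of the episode above 0.03 m).
It fails at once if pen_ball is pushed about (more than 30 mm) (distance of pen_ball from where it was at the start of the episode above 0.03 m).
It fails at once if pen_marker is pushed about (more than 30 mm) (distance of pen_marker from where it was at the start of the episode above 0.03 m).
It fails at once if cutter_b is pushed about (more than 30 mm) (distance of cutter_b from where it was at the start of the episode above 0.03 m).
It also fails if it takes over 72 s, if anything falls off the work surface, if the arm or the gripper's body presses on something with over 40 N, if the wrist force passes 120 N, or if a joint passes its speed limit or range.

## Robot

A 7-joint arm with a two-finger parallel gripper is mounted at the origin on a cart in front of the work surface, level with it; the furniture and walls round the work are solid. World frame = base frame: x ahead of the robot, y to its left, z up, the work surface at z = 0. Lengths are in m, angles in rad, forces in N, time in s.
With the tool pointing down it reaches from about 0.4 to 0.85 m from the base axis. Payload 10.4 kg.
Tool frame: the origin (TCP) lies at the very end of the fingers, on their centre line; the grasp point (between the pads) lies 19 mm behind it; z points along the fingers, y is the direction in which the jaws open and shut (so a half turn about z gives the same grasp; the last joint's range is limited). The gripper opens to 87 mm and grips with 3 to 60 N. Pads are 19 mm wide; open, the fingers measure 117 mm over their backs; the gripper's body (75 mm by 190 mm) begins 51 mm behind the grasp point.
Start: joints at [1.191, 0.332, -0.065, 1.46, 0.022, 1.35, -0.088], TCP at [0.218, -0.586, 0.223] pointing down, gripper open.
Joint ranges: [-2.6, 2.6], [-0.5, 2.12], [-1.47, 1.34], [0.16, 2.42], [-1.27, 4.41], [0.06, 2.06], [-2.6, 2.6]. Speed limits (rad/s): [2.22, 2.22, 2.79, 2.79, 3.14, 3.14, 3.14].

## Interface

Orientations are given as a unit quaternion [x, y, z, w].
In Python, from bench import read_state, camera, close_job, recognise, masks_of gives the robot as it stands.
- The arm moves only by the tool play_rows, never from a script. Its argument "moves" is a list of rows, each a list of 3 entries, a list of its own where there are three numbers: the shift along the tool's x, y, z in cm, then the turn, a rotation vector about the tool's x, y, z in rad, then the finger opening in cm, from 0 to 8.7. In form: [[[dx, dy, dz], [ax, ay, az], jaw], ...]. A call has 1 to 8 rows; each row is the pose to reach, as a shift and turn from the pose commanded when the call began, along the tool's axes at that moment; what a row does not reach only later rows make up. A row lasts 1/8 s, in which the tool goes at most 62.5 mm and 10.7 degrees, less where a joint would pass 70% of its speed; a pose out of reach is approached as far as the arm can. A call with a gripper value outside its range is refused whole. The fingers move at their own pace and stop on an object; "grip_force" is the grip in N (left out, the last holds). Time passes only in rows, so rows that repeat a pose let the fingers close. It gives the time, the measured TCP pose, the force and the opening at its end, in the units of the state.
- read_state(): the state, without advancing time (a new reading comes with each control period).
- camera(name): name is "scene" or "top" or "wrist"; returns a dict with "frame" (400x640x3 uint8, red, green, blue), "intrinsics" (3x3 intrinsics, pixels), "k1" (the pictures are not rectified: a ray, as slopes to the right and down, at radius r is drawn at 1 + k1 r^2 times it, then the intrinsics apply), "camera_from_world" (4x4, takes a point from world to camera coordinates). Camera axes: x right, y down, z forward; pixel columns grow to the right and rows downward; lengths in m; the calibration is good to about 2 mm. A picture is of the moment at which its call begins. There is no depth.
- close_job(): hands the job in, once; it reports no verdict.
Trained networks look in a picture, given as the dict that the camera call returned (one of the last four; its "shot" number tells which), for a name from the list of things; names that differ only in an ending like _2 or _b are one class to them, and where a whole thing is asked for, a point or a joint stands for the part that bears it (a point fixed in the world has none). Each returns a list of dicts, best first, with "conf" (0 to 1); they miss things now and then, are a little off and sometimes report something else, mostly with a low value. They report only what shows in the picture. A call takes as long as a camera call. They do not tell look-alikes from the thing itself.
- recognise(picture, query): "at" ([column, row] in pixels, amid what is visible of it).
- masks_of(picture, query): "region" (400x640 bool, what is visible of it) and "at" ([column, row] in pixels, amid what is visible of it).
The state is a dict: "time": time; "joint_positions": joint angles; "joint_vel": joint speeds; "joint_torque": joint torques, N m; "ee_pos": TCP position; "eef_rot": TCP orientation; "ft_force": force on the tool from outside, world axes, zero at the start; "torque": the same for the moment, N m; "width": finger opening in m.
Only numpy, scipy, OpenCV 4.12 (cv2) and the standard library are available. Lean on these libraries where they do the work, as an engineer would, in place of code of your own. Each camera call takes 0.05 s, during which the arm holds its last target.

## Working session

There is one attempt and no reset: what is moved stays moved. The work goes in short steps, Python scripts to look and compute and a tool call to move; the robot and the scene stay as the last step left them, time stands still between calls to the robot, and variables do not carry over. Pictures are saved under pics/ and viewed, and the job is handed in when it is done.

Besides the shell and the picture viewer there is one more tool, called after ">>>" as name(argument=value, ...), one argument or row to a line, values as JSON. play_rows: Moves the arm, as the interface text tells. Its arguments: {"type":"object","properties":{"moves":{"type":"array","items":{"type":"array"}},"grip_force":{"type":"number"}},"required":["moves"]}

```bash
ls; mkdir -p pics; python3 - <<'E'
from bench import *
import cv2
s=read_state()
for k,v in s.items(): print(k,v)
for n in ["scene","top","wrist"]:
    c=camera(n); cv2.imwrite(f"pics/{n}0.png",c["frame"][:,:,::-1])
    print(n,c["intrinsics"],c["k1"],c["camera_from_world"])
E
```

```text
pics
time 0.0
joint_positions [ 1.19140492  0.33285602 -0.0647211   1.46090592  0.02161509  1.34986166
 -0.0884758 ]
joint_vel [-0.00127078 -0.00012981 -0.00045525  0.00055281 -0.00018526  0.00112157
  0.0009833 ]
joint_torque [ 2.41575508e-04 -6.23248386e+01  2.51001975e-02 -3.89898205e+01
 -6.12523151e-02  3.98045825e-02  1.29358591e-04]
ee_pos [ 0.21817179 -0.58530204  0.22178078]
eef_rot [ 9.84123417e-01  1.77484239e-01 -1.51416224e-04 -6.49961913e-04]
ft_force [-0.82566615  1.10975033 -0.35551928]
torque [-0.02453996 -0.03631009 -0.01113736]
width 0.08702831756328938
scene [[482.88129261   0.         315.73994108]
 [  0.         482.88129261 193.037085  ]
 [  0.           0.           1.        ]] -0.015606828273769907 [[-0.56837993 -0.82276477 -0.00154601  0.32745824]
 [-0.57032168  0.3953409  -0.72002691  0.27538761]
 [ 0.59302397 -0.40836713 -0.69394442  1.12536061]
 [ 0.          0.          0.          1.        ]]
top [[401.49747164   0.         324.25244315]
 [  0.         401.49747164 195.72716248]
 [  0.           0.           1.        ]] 0.020091187630917676 [[-0.02345256 -0.99972311 -0.00191636  0.08510588]
 [-0.99039413  0.02349491 -0.13626243  0.45380228]
 [ 0.13626972 -0.00129775 -0.99067092  1.17300546]
 [ 0.          0.          0.          1.        ]]
wrist [[322.80739068   0.         316.58302498]
 [  0.         322.80739068 191.73669006]
 [  0.           0.           1.        ]] -0.04062874705544387 [[ 0.34903933 -0.93710702 -0.0014079  -0.62372593]
 [-0.89277553 -0.3329833   0.30343694 -0.0361985 ]
 [-0.28482169 -0.10465449 -0.95285048  0.39309127]
 [ 0.          0.          0.          1.        ]]
```

View pics/scene0.png

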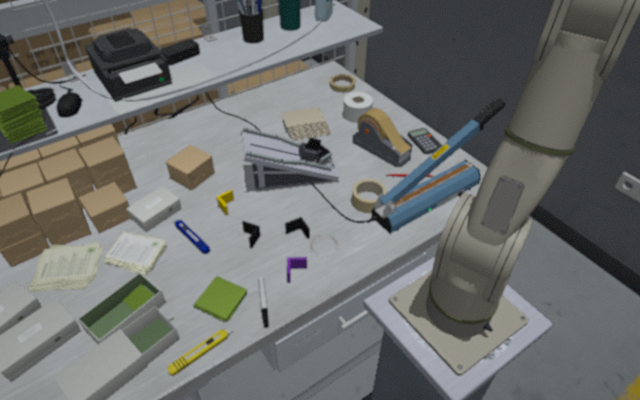

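View pics/top0.png

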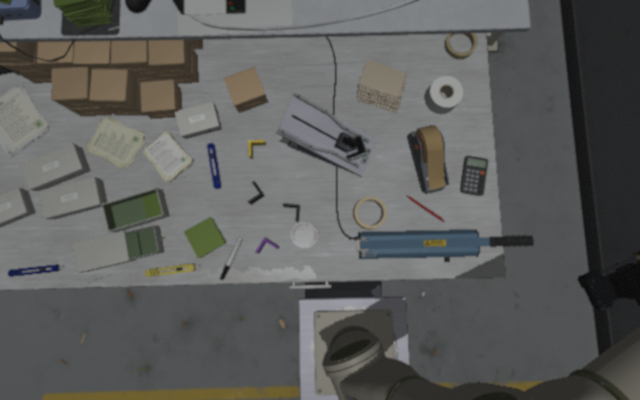

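View pics/wrist0.png

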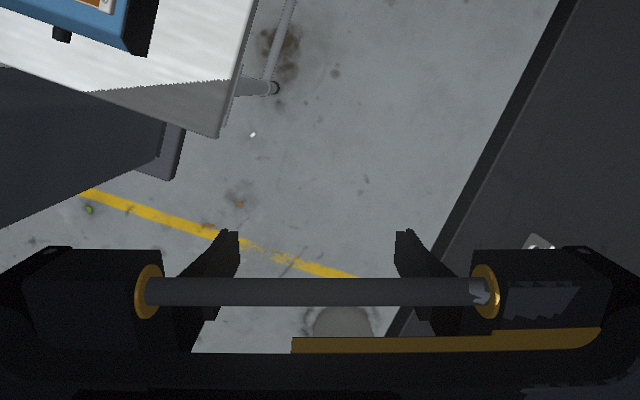

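```bash
cat > h.py <<'E'
import numpy as np, cv2
from scipy.spatial.transform import Rotation as R
from bench import *
def proj(c,P):
    P=np.atleast_2d(P); M=c["camera_from_world"]; q=P@M[:3,:3].T+M[:3,3]
    s=q[:,:2]/q[:,2:]; r2=(s**2).sum(1,keepdims=True); s=s*(1+c["k1"]*r2)
    K=c["intrinsics"]; return s*[K[0,0],K[1,1]]+[K[0,2],K[1,2]]
def ray(c,uv):
    K=c["intrinsics"]; d=(np.atleast_2d(uv)-[K[0,2],K[1,2]])/[K[0,0],K[1,1]]; s=d.copy()
    for _ in range(10): s=d/(1+c["k1"]*(s**2).sum(1,keepdims=True))
    M=c["camera_from_world"]; D=np.c_[s,np.ones(len(s))]@M[:3,:3]; o=-M[:3,:3].T@M[:3,3]
    return o,D
def onz(c,uv,z):
    o,D=ray(c,uv); return o+D*((z-o[2])/D[:,2])[:,None]
def save(c,name,box=None,scale=1):
    f=c["frame"][:,:,::-1]
    if box: f=f[box[1]:box[3],box[0]:box[2]]
    cv2.imwrite(f"pics/{name}.png",cv2.resize(f,None,fx=scale,fy=scale,interpolation=cv2.INTER_CUBIC))
E
python3 - <<'E'
from h import *
t=camera("top"); s=camera("scene")
save(t,"topA",(230,80,390,200),5); save(s,"sceneA",(220,110,380,230),5); save(t,"topG",(230,130,330,260),4)
for c,n in((t,"top"),(s,"scene")):
  for q in ["lane","follower","guard_a_center","pen_marker","pen_ball","clear_tape_roll","cutter_b"]:
    for d in recognise(c,q): print(n,q,np.round(d["at"],1),round(d["conf"],2),np.round(onz(c,d["at"],0.02),3))
E
```

```text
top lane [324.9 134.4] 0.83 [[0.648 0.068 0.02 ]]
top follower [345.9 140.7] 0.6 [[0.627 0.004 0.02 ]]
top guard_a_center [298.7 209.2] 0.48 [[0.418 0.152 0.02 ]]
top pen_marker [230.6 258. ] 0.58 [[0.278 0.356 0.02 ]]
top pen_ball [421.  205.3] 0.59 [[ 0.421 -0.216  0.02 ]]
top clear_tape_roll [376.5 205.5] 0.96 [[ 0.424 -0.082  0.02 ]]
top cutter_b [217.4 164.8] 0.68 [[0.56  0.399 0.02 ]]
scene lane [365.1 191.1] 0.74 [[ 0.422 -0.066  0.02 ]]
scene lane [286.9 151.4] 0.6 [[0.703 0.023 0.02 ]]
scene follower [307.3 148.6] 0.57 [[ 0.678 -0.038  0.02 ]]
scene guard_a_center [298.2 225.7] 0.82 [[0.419 0.166 0.02 ]]
scene pen_marker [259.2 296.8] 0.59 [[0.283 0.363 0.02 ]]
scene pen_marker [249.7 232.8] 0.16 [[0.471 0.285 0.02 ]]
scene clear_tape_roll [366.5 190. ] 0.82 [[ 0.423 -0.072  0.02 ]]
scene cutter_b [190.1 240.2] 0.83 [[0.537 0.425 0.02 ]]
```

View pics/topA.png

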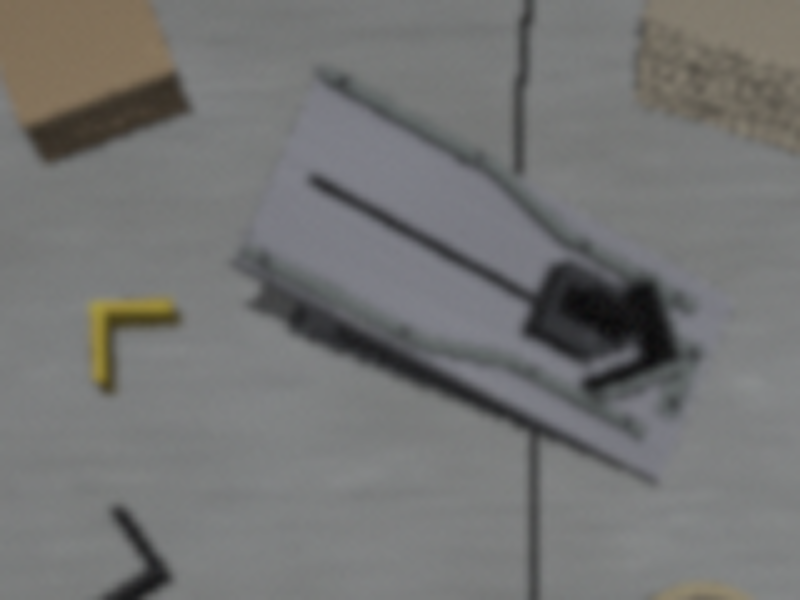

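View pics/sceneA.png

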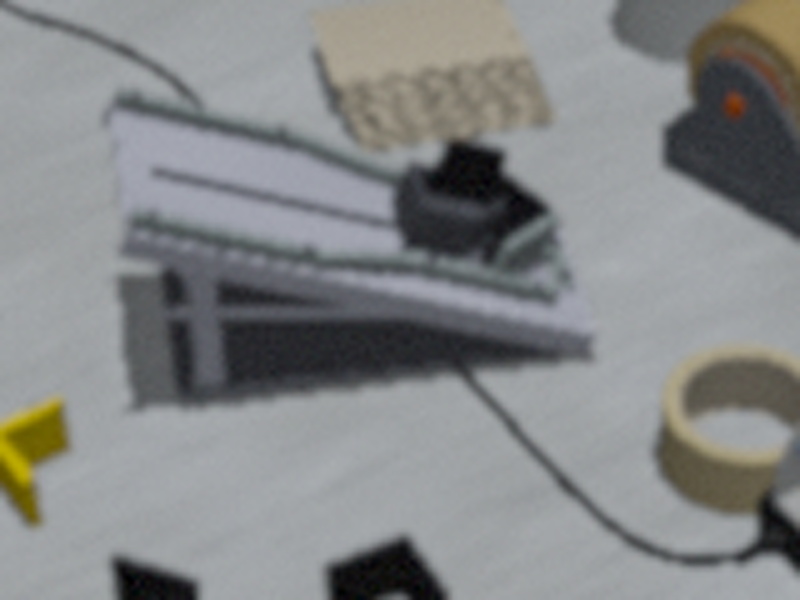

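View pics/topG.png

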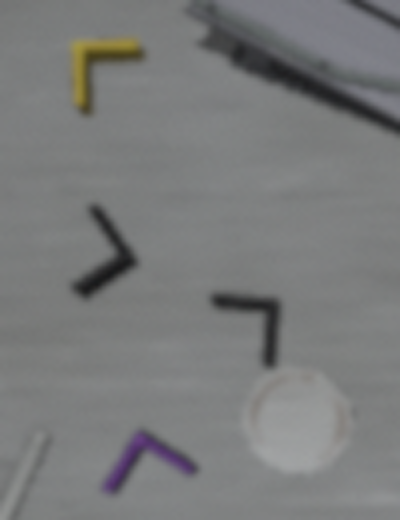

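```bash
cat >> h.py <<'E'
from scipy.optimize import least_squares, minimize
SL=np.deg2rad(24)
def laneT(p):
    x,y,yaw=p; ex=np.array([np.cos(yaw)*np.cos(SL),np.sin(yaw)*np.cos(SL),np.sin(SL)])
    ey=np.array([-np.sin(yaw),np.cos(yaw),0]); T=np.eye(4); T[:3,:3]=np.c_[ex,ey,np.cross(ex,ey)]; T[:3,3]=[x,y,0.035]; return T
def ap(T,P): return np.atleast_2d(P)@T[:3,:3].T+T[:3,3]
o2=8/np.sqrt(2)*2
# L outline in guard frame (outer point -20.5, outer tips, inner)
_t=8/np.sqrt(2)
LO=np.array([[-.0205,0],[.0149,.0354],[.0149+_t/1000,.0354-_t/1000],[-.0205+2*_t/1000,0],[.0149+_t/1000,-.0354+_t/1000],[.0149,-.0354]])
def gpts(x,y,yaw,z0=0,z1=.04):
    c,s=np.cos(yaw),np.sin(yaw); xy=LO@np.array([[c,s],[-s,c]])+[x,y]
    return np.r_[np.c_[xy,np.full(6,z0)],np.c_[xy,np.full(6,z1)]]
S=8
def sil(c,x,y,yaw,box):
    im=np.zeros(((box[3]-box[1])*S,(box[2]-box[0])*S),np.uint8); q=(proj(c,gpts(x,y,yaw))-[box[0]-.5,box[1]-.5])*S
    q=np.round(q).astype(np.int32)
    cv2.fillPoly(im,[q[:6]],1);cv2.fillPoly(im,[q[6:]],1)
    for i in range(6):
        j=(i+1)%6; cv2.fillConvexPoly(im,cv2.convexHull(q[[i,j,6+j,6+i]]),1)
    return cv2.resize(im.astype(np.float32),None,fx=1/S,fy=1/S,interpolation=cv2.INTER_AREA)
def fitguard(cs,x0,y0,yaw0):
    data=[]
    for c in cs:
        q=proj(c,gpts(x0,y0,yaw0)); b=[int(q[:,0].min())-7,int(q[:,1].min())-7,int(q[:,0].max())+8,int(q[:,1].max())+8]
        g=c["frame"][b[1]:b[3],b[0]:b[2]].max(2).astype(float); bg=np.median(g); fg=np.percentile(g,3)
        data.append((c,b,np.clip((bg-g)/(bg-fg),0,1)))
    def cost(p):
        return sum(((cv2.GaussianBlur(sil(c,p[0],p[1],p[2],b),(0,0),.9)-m)**2).sum() for c,b,m in data)
    best=None
    for dy in (-.2,0,.2):
        r=minimize(cost,[x0,y0,yaw0+dy],method="Nelder-Mead",options=dict(initial_simplex=[[x0,y0,yaw0+dy],[x0+.006,y0,yaw0+dy],[x0,y0+.006,yaw0+dy],[x0,y0,yaw0+dy+.15]],xatol=1e-4,fatol=1e-3))
        if best is None or r.fun<best.fun: best=r
    return best.x,best.fun
E
python3 - <<'E'
from h import *
t=camera("top"); s=camera("scene")
kt=[((.258,-.062,0),(318,68)),((.258,.062,0),(240,262)),((-.035,-.062,0),(735,308)),((-.035,.062,0),(657,482))]
ks=[((.258,-.062,0),(110,120)),((-.035,.062,0),(592,340))]
def f(p,full=0):
    r=[]
    for c,k,o in((t,kt,(230,80)),(s,ks,(220,110))):
        for P,u in k: r.append(proj(c,ap(laneT(p),P))[0]-(np.array(u)/5+o-.4))
    return np.ravel(r)
r=least_squares(f,[.6,0,1.9],loss="soft_l1")
r=least_squares(f,[.6,-.02,1.2],loss="soft_l1") if False else r
print(r.x,np.round(f(r.x).reshape(-1,2),1))
cs={"top":t,"scene":s}
for tip,l1,l2 in(((136,260),(95,207),(78,292)),((277,303),(212,299),(268,363))):
    w=[onz(t,np.array(u)/4+[230,130],.04)[0] for u in(tip,l1,l2)]
    d=(w[1]+w[2])/2-w[0]; yaw=np.arctan2(d[1],d[0]); c0=w[0][:2]+.0205*d[:2]/np.linalg.norm(d[:2])
    print("init",c0,yaw)
    for n in(["top"],["scene"],["top","scene"]): print(n,*fitguard([cs[k] for k in n],c0[0],c0[1],yaw))
E
```

```text
[ 0.5813276  -0.03546729  1.14632452] [[ 0.5 -0.1]
 [-1.7  0.4]
 [-0.2 -0.6]
 [ 0.1  1.1]
 [-0.6 -3.8]
 [ 0.9 -0.4]]
init [0.46571888 0.27359689] 1.3337089596653235
['top'] [0.46931744 0.27805833 1.36511008] 0.9821868091245093
['scene'] [0.46748213 0.27790491 1.37140006] 17.492768420287995
['top', 'scene'] [0.46838645 0.277866   1.36135002] 20.341550315426815
init [0.41417777 0.16584399] 2.19848930903902
['top'] [0.41881132 0.16596185 2.25977111] 0.9430291326954487
['scene'] [0.41538754 0.16499256 2.17861572] 14.52700488734942
['top', 'scene'] [0.417169   0.16553162 2.20962514] 18.66136170811702
```

```bash
cat > ov.py <<'E'
from h import *
def overlay(c,p,q,name,box,sc):
    f=cv2.resize(c["frame"][box[1]:box[3],box[0]:box[2],::-1],None,fx=sc,fy=sc,interpolation=cv2.INTER_CUBIC).copy()
    T=laneT(p)
    def ln(P,col,cl=True):
        u=((proj(c,ap(T,np.array(P)))-[box[0]-.5,box[1]-.5])*sc).round().astype(int)
        cv2.polylines(f,[u],cl,col,1)
    ln([(-.035,-.062,0),(.258,-.062,0),(.258,.062,0),(-.035,.062,0)],(0,255,0))
    for s in(-1,1):
      for h in (.012,): ln([(0,s*.0375,h),(.088,s*.0375,h),(.142,s*.0515,h),(.258,s*.0515,h)],(0,0,255),False)
    ln([(x+.0205,y,.04) for x,y in LO],(255,255,0))
    n=.0113+q
    ln([(n,0,.035),(n+.024,.024,.035),(n+.06,.024,.035),(n+.06,-.024,.035),(n+.024,-.024,.035)],(255,0,255))
    ln([(n+.034+a,b,.0695) for a,b in((-.019,-.006),(-.019,.006),(.019,.006),(.019,-.006))],(0,255,255))
    ln([(0,0,.034),(.035,.035,.034)],(255,128,0),False); ln([(0,0,.034),(.035,-.035,.034)],(255,128,0),False)
    cv2.imwrite(f"pics/{name}.png",f)
E
python3 - <<'E'
from ov import *
t=camera("top"); s=camera("scene")
p=[ 0.5813276,-0.03546729,1.14632452]
overlay(t,p,0,"ovt",(270,85,380,185),7); overlay(s,p,0,"ovs",(235,120,345,195),7)
E
```

```text
(no output)
```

View pics/ovt.png

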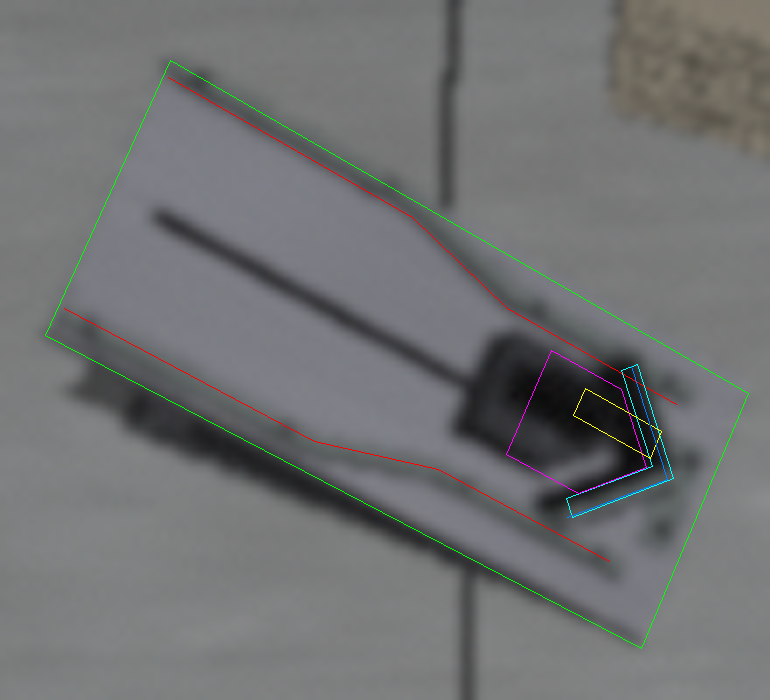

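View pics/ovs.png

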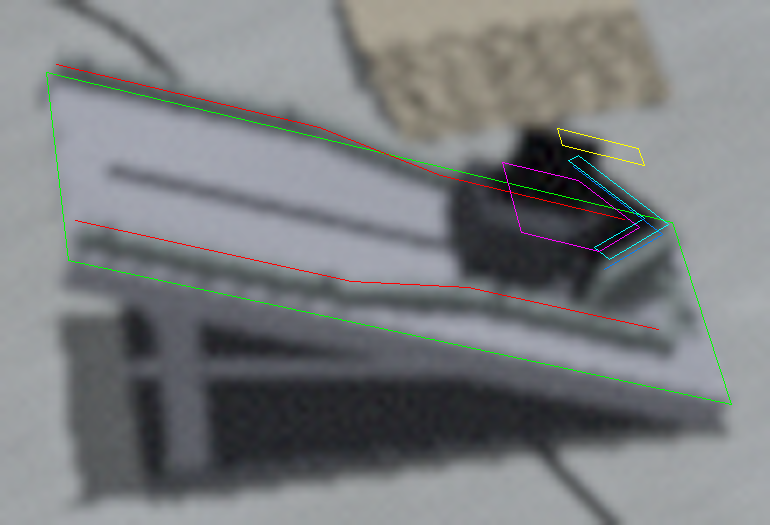

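```bash
cat >> h.py <<'E'
def tcp():
    s=read_state(); T=np.eye(4); T[:3,:3]=R.from_quat(s["eef_rot"]).as_matrix(); T[:3,3]=s["ee_pos"]; return T
def delta(Tt,Tc=None):
    "shift cm and rotvec in tool axes from current pose"
    Tc=tcp() if Tc is None else Tc
    D=np.linalg.inv(Tc)@Tt; return np.round(D[:3,3]*100,2), np.round(R.from_matrix(D[:3,:3]).as_rotvec(),3)
def tool(pos,yaw_y,zdir=(0,0,-1)):
    "tool pose at pos, z along zdir, y horizontal-ish at yaw"
    z=np.array(zdir,float); z/=np.linalg.norm(z); y=np.array([np.cos(yaw_y),np.sin(yaw_y),0]); y-=z*(y@z); y/=np.linalg.norm(y)
    T=np.eye(4); T[:3,:3]=np.c_[np.cross(y,z),y,z]; T[:3,3]=pos; return T
E
python3 - <<'E'
from h import *
c=camera("wrist"); M=c["camera_from_world"]; T=tcp()
E=np.linalg.inv(M@T); print("cam pose in tool", np.round(np.linalg.inv(T)@np.linalg.inv(M),3))
# want camera above chute
for pos in [(.52,-.02,.36),(.55,0,.36),(.5,.0,.36)]:
    Tt=tool(pos,-.44); print(pos,delta(Tt,T))
    c2=dict(c); c2["camera_from_world"]=M@T@np.linalg.inv(Tt)
    L=laneT([.58,-.035,1.13]); print(np.round(proj(c2,ap(L,[(0,0,0),(.258,.062,0),(.258,-.062,0),(-.035,.062,0)]))))
E
```

```text
cam pose in tool [[-0.    -0.953 -0.303  0.085]
 [ 1.    -0.    -0.    -0.001]
 [ 0.    -0.303  0.953 -0.163]
 [ 0.     0.     0.     1.   ]]
(0.52, -0.02, 0.36) (array([ 48.03, -42.46, -13.75]), array([ 0.   ,  0.   , -0.774]))
[[357. 140.]
 [316. -78.]
 [438. -76.]
 [316. 158.]]
(0.55, 0, 0.36) (array([ 51.54, -43.29, -13.75]), array([ 0.   ,  0.   , -0.774]))
[[344. 160.]
 [298. -44.]
 [418. -42.]
 [305. 177.]]
(0.5, 0.0, 0.36) (array([ 46.85, -45.04, -13.75]), array([ 0.   ,  0.   , -0.774]))
[[374. 146.]
 [342. -67.]
 [463. -65.]
 [333. 164.]]
```

>>> play_rows(
  moves=[
    [[0,0,-6],[0,0,0],8.7],
    [[2,-1,-12],[0,0,0],8.7],
    [[8,-6,-16],[0,0,-0.1],8.7],
    [[14,-11,-16],[0,0,-0.2],8.7],
    [[20,-16,-16],[0,0,-0.3],8.7],
    [[26,-20,-16],[0,0,-0.4],8.7],
    [[32,-25,-16],[0,0,-0.5],8.7],
    [[38,-29,-16],[0,0,-0.6],8.7],
  ],
)

```text
time: 2.2
ee_pos: [0.4244, -0.254, 0.3826]
eef_rot: [0.887, 0.462, 0.0, 0.001]
ft_force: [0.4, -0.0, 0.5]
width: 0.0867
```

```bash
python3 - <<'E'
from h import *
for p in [(.62,.07,.38),(.6,.05,.38)]: print(delta(tool(p,-.44)))
E
```

```text
(array([37.76, -2.56,  0.24]), array([ 0.001,  0.   , -0.171]))
(array([34.97, -3.05,  0.24]), array([ 0.001,  0.   , -0.171]))
```

>>> play_rows(
  moves=[
    [[6,-0.5,0],[0,0,-0.1],8.7],
    [[12,-1,0],[0,0,-0.17],8.7],
    [[18,-1.5,0],[0,0,-0.17],8.7],
    [[24,-2,0],[0,0,-0.17],8.7],
    [[30,-2.5,0],[0,0,-0.17],8.7],
    [[30,-2.5,0],[0,0,-0.17],8.7],
  ],
)

```text
time: 2.95
ee_pos: [0.5768, 0.0092, 0.3814]
eef_rot: [0.843, 0.537, 0.0, -0.001]
ft_force: [0.2, -0.6, -0.3]
width: 0.087
```

```bash
python3 - <<'E'
from h import *
s=read_state(); print(s["time"],s["joint_positions"].__class__, np.round(s["ee_pos"],3))
c=camera("wrist"); save(c,"w1",None,1.25); np.save("w1.npy",c,allow_pickle=True); print(delta(tool((.62,.07,.38),-.44)))
E
```

```text
2.95 <class 'numpy.ndarray'> [0.577 0.009 0.381]
(array([7.64, 1.22, 0.17]), array([-0.001, -0.001,  0.   ]))
```

View pics/w1.png

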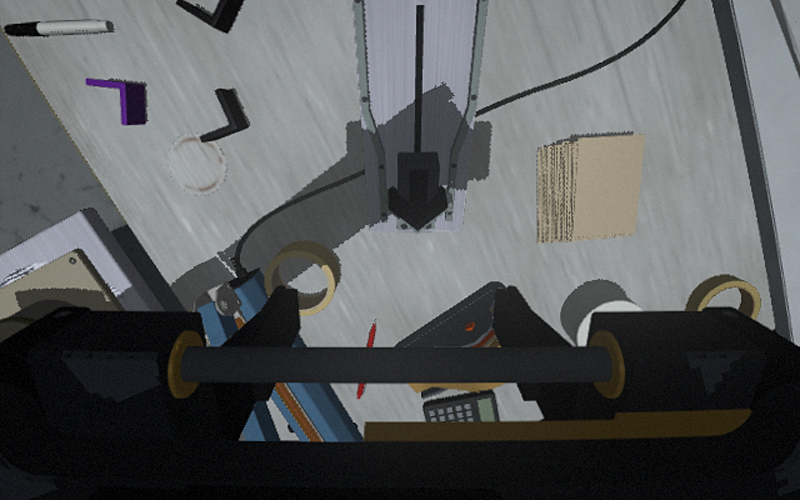

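```bash
python3 - <<'E'
from ov import *
c=np.load("w1.npy",allow_pickle=True).item()
save(c,"w1c",(270,0,410,200),4)
overlay(c,[ 0.5813276,-0.03546729,1.14632452],0,"w1o",(270,0,410,200),4)
E
```

```text
(no output)
```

View pics/w1c.png

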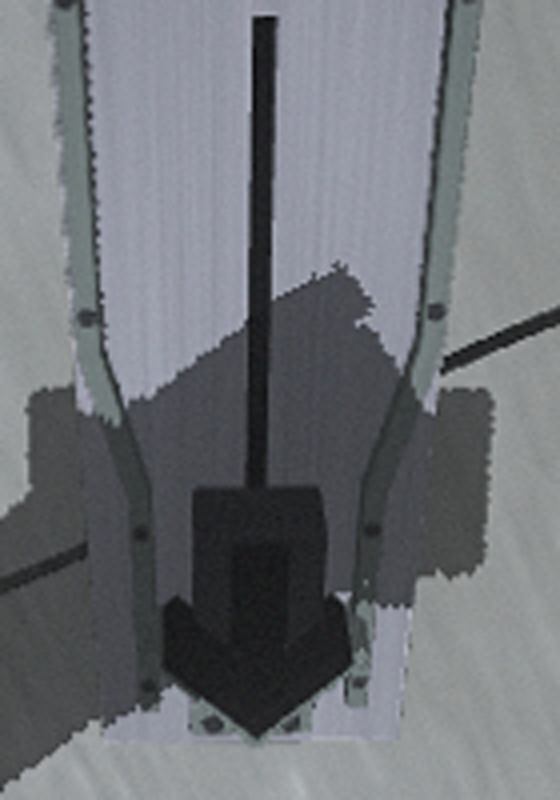

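View pics/w1o.png

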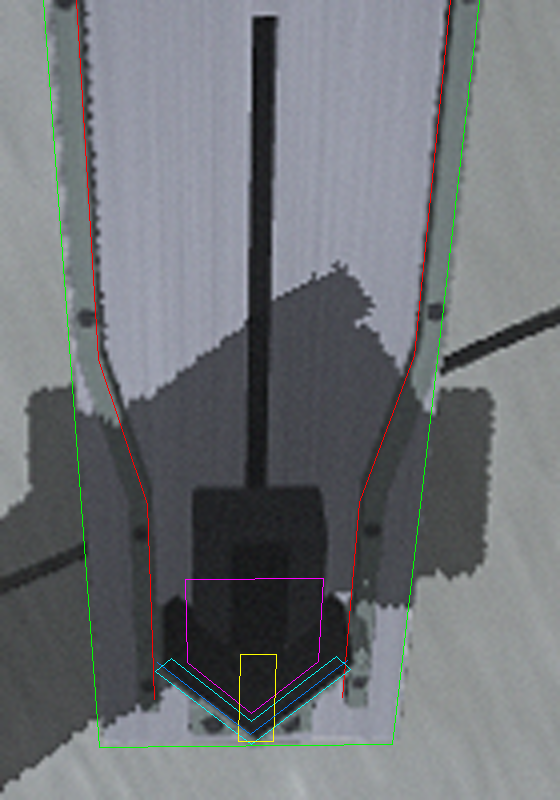

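```bash
cat > lane.py <<'E'
from ov import *
def fitlane(c):
    px=lambda u:np.array(u)/4+[270-.5,0-.5]
    full=[((-.035,.062,0),(103,740)),((-.035,-.062,0),(403,740))]
    rails=[(.088,.0375,.012,(150,488)),(.088,-.0375,.012,(362,488)),(.142,.0515,.012,(99,345)),(.142,-.0515,.012,(418,347))]
    def f(p):
        T=laneT(p[:3]); r=[]
        for P,u in full: r+=list(proj(c,ap(T,P))[0]-px(u))
        for a,b,z,u in rails: r+=list((proj(c,ap(T,(a,b,z)))[0]-px(u))*[1,.3])
        for k,u in enumerate([(264,17),(257,485)]): r.append((proj(c,ap(T,(p[3+k],0,0)))[0]-px(u))[0]*2); r.append((proj(c,ap(T,(p[3+k],0,0)))[0]-px(u))[1])
        return np.array(r)
    r=least_squares(f,[.58,-.035,1.14,.25,.08]); return r.x,f(r.x)
E
python3 - <<'E'
from lane import *
c=np.load("w1.npy",allow_pickle=True).item()
p,r=fitlane(c); print(np.round(p,4),np.round(r,2))
overlay(c,p[:3],.035,"w1p",(270,0,410,200),4)
t=camera("top"); overlay(t,p[:3],.035,"ovt2",(270,85,380,185),7)
E
```

```text
[ 0.5846 -0.0338  1.1535  0.2363  0.0851] [ 0.43  0.37 -1.17 -0.92  0.34  0.64  0.49  0.35  0.84  0.44  0.09 -0.15
 -0.1  -0.   -0.5  -0.02]
```

View pics/w1p.png

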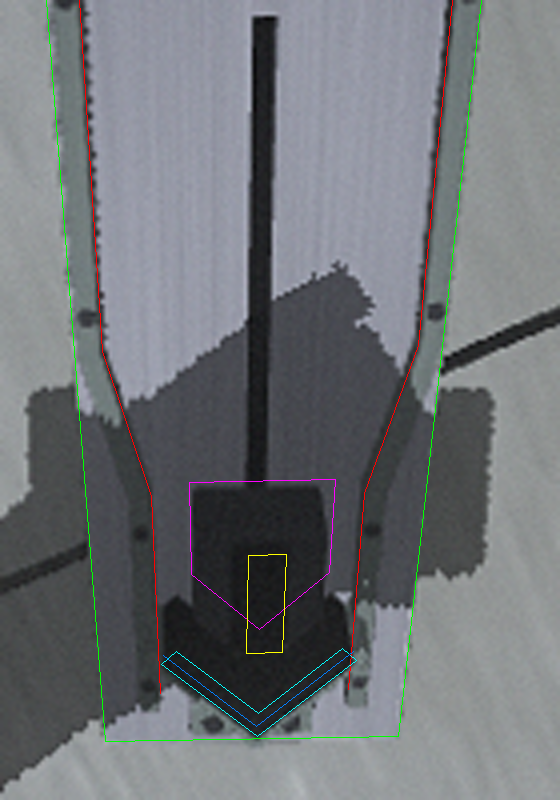

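View pics/ovt2.png

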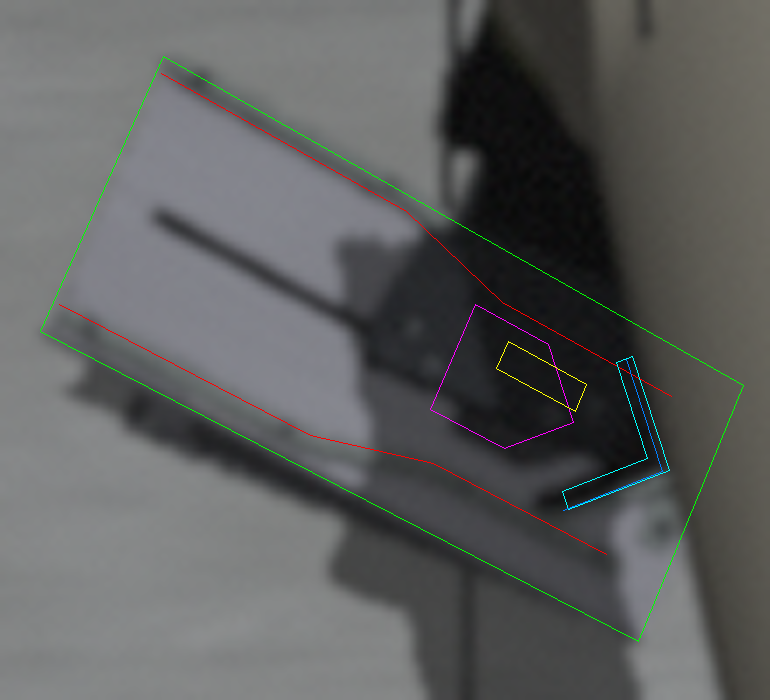

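```bash
python3 - <<'E'
from lane import *
s=camera("scene"); s["frame"]=cv2.imread("pics/scene0.png")[:,:,::-1]
t=camera("top"); t["frame"]=cv2.imread("pics/top0.png")[:,:,::-1]
np.save("s0.npy",s,allow_pickle=True);np.save("t0.npy",t,allow_pickle=True)
overlay(s,[ 0.5846,-0.0338,1.1535],.035,"ovs3",(235,120,345,195),7)
overlay(t,[ 0.5846+.0037,-0.0338-.0016,1.1535],.035,"ovt3",(270,85,380,185),7)
E
```

```text
(no output)
```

View pics/ovs3.png

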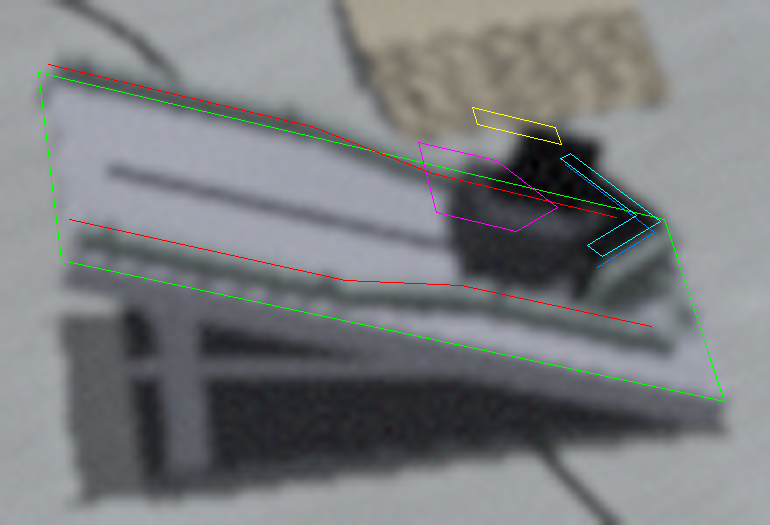

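View pics/ovt3.png

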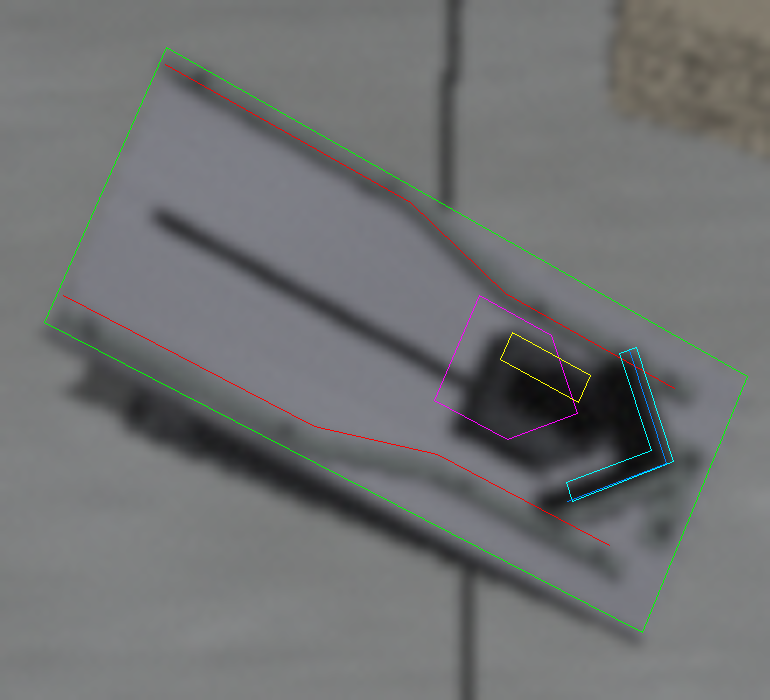

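```bash
python3 - <<'E'
from lane import *
c=np.load("w1.npy",allow_pickle=True).item(); p=[ 0.5846,-0.0338,1.1535]
for q in (0,.005,.01,.015,.02,.025):
    T=laneT(p); print(q,np.round((proj(c,ap(T,[(.0713+q,0,0),(.0713+q,0,.035),(.0643+q,0,.035),(.0643+q,0,.0695),(.0263+q,0,.0695)]))-[269.5,-.5])*4))
t=np.load("t0.npy",allow_pickle=True).item();s=np.load("s0.npy",allow_pickle=True).item()
overlay(s,p,.013,"ovs4",(235,120,345,195),7);overlay(t,p,.013,"ovt4",(270,85,380,185),7)
f=c["frame"][110:190,305:365,::-1].astype(float); f=np.clip(f*3,0,255).astype(np.uint8); cv2.imwrite("pics/w1d.png",cv2.resize(f,None,fx=9,fy=7,interpolation=cv2.INTER_CUBIC))
E
```

```text
0 [[255. 518.]
 [260. 570.]
 [260. 587.]
 [264. 645.]
 [262. 733.]]
0.005 [[256. 506.]
 [260. 558.]
 [260. 575.]
 [265. 633.]
 [262. 722.]]
0.01 [[256. 494.]
 [260. 546.]
 [260. 563.]
 [265. 620.]
 [263. 711.]]
0.015 [[256. 482.]
 [261. 533.]
 [260. 551.]
 [265. 608.]
 [263. 700.]]
0.02 [[256. 470.]
 [261. 520.]
 [261. 538.]
 [266. 595.]
 [263. 688.]]
0.025 [[256. 457.]
 [261. 507.]
 [261. 525.]
 [266. 582.]
 [264. 677.]]
```

View pics/ovs4.png

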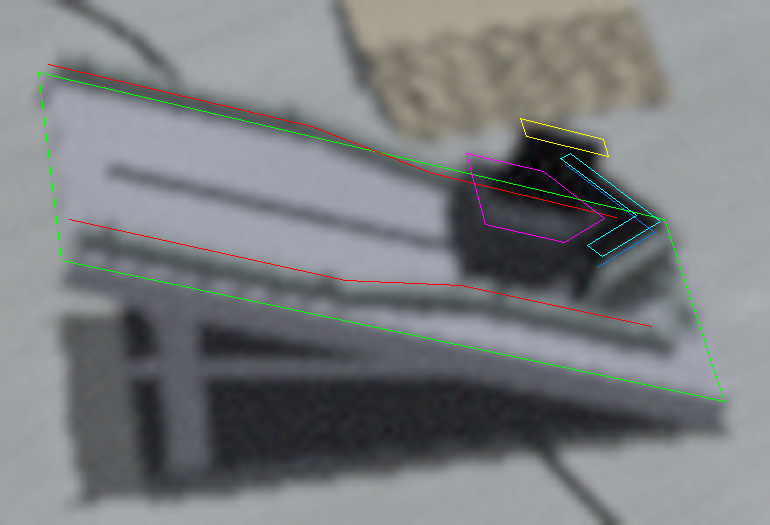

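View pics/w1d.png

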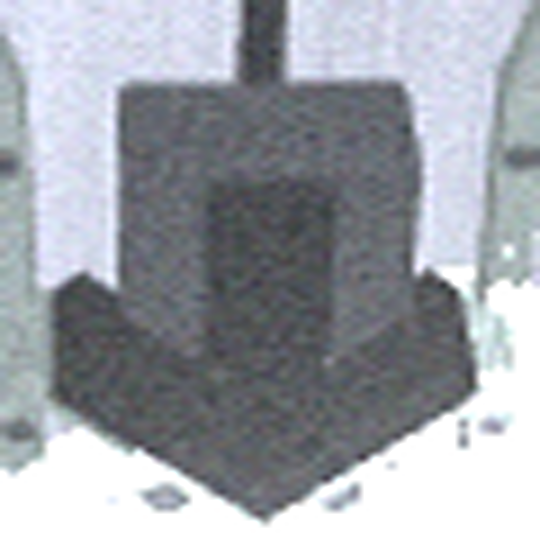

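View pics/ovt4.png

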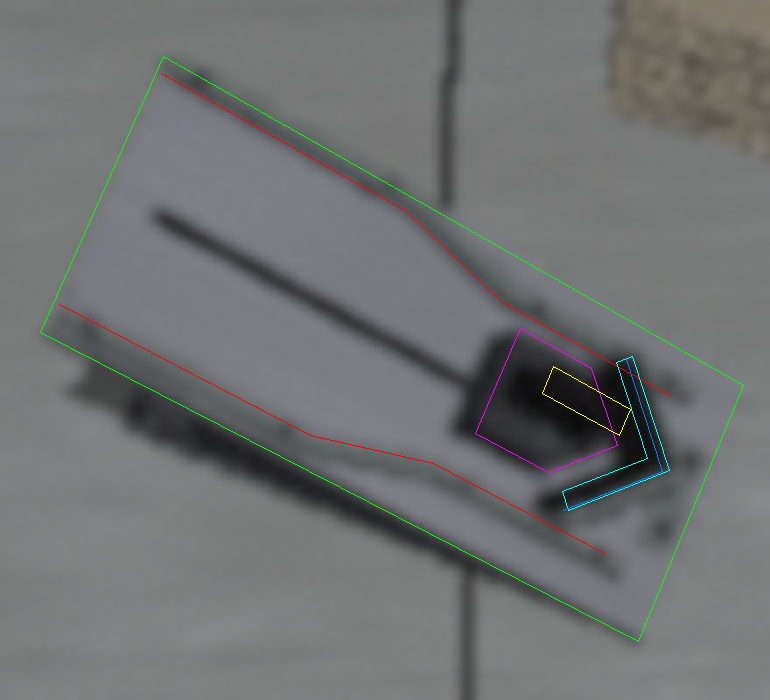

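```bash
cat >> h.py <<'E'
LP=[ 0.5846,-0.0338,1.1535]
def lanetool(x,y,z,jaw_off=-np.pi/2):
    "TCP at lane xyz, tool z = -lane z, tool y at angle jaw_off from lane x in floor plane"
    T=laneT(LP); L=np.eye(4); yv=np.array([np.cos(jaw_off),np.sin(jaw_off),0]); z_=np.array([0,0,-1.])
    L[:3,:3]=np.c_[np.cross(yv,z_),yv,z_]; L[:3,3]=[x,y,z]; return T@L
E
python3 - <<'E'
from h import *
for z in (.12,.04): T=lanetool(.059,0,z); print(T[:3,3],delta(T))
E
```

```text
[ 0.58666325 -0.02914607  0.16862292] (array([-2.36,  2.31, 21.37]), array([ 0.007,  0.42 , -0.028]))
[0.59985096 0.00060064 0.09553928] (array([ 0.89,  2.21, 28.68]), array([ 0.007,  0.42 , -0.028]))
```

>>> play_rows(
  moves=[
    [[-0.5,0.5,5],[0,0.14,-0.03],4],
    [[-1,1,10],[0,0.28,-0.03],4],
    [[-2,2,16],[0,0.42,-0.03],4],
    [[-2.4,2.3,21.4],[0,0.42,-0.03],4],
    [[-2.4,2.3,21.4],[0,0.42,-0.03],4],
    [[-2.4,2.3,21.4],[0,0.42,-0.03],4],
  ],
)

```text
time: 3.9
ee_pos: [0.5878, -0.0276, 0.171]
eef_rot: [0.819, 0.535, 0.177, -0.11]
ft_force: [0.1, 0.4, 0.7]
width: 0.042
```

```bash
python3 - <<'E'
from lane import *
c=camera("wrist"); save(c,"w2",None,1.25); np.save("w2.npy",c,allow_pickle=True)
overlay(c,LP,.0135,"w2o",(200,60,440,230),3.3)
for z in (.12,.04): T=lanetool(.059,0,z); print(delta(T))
E
```

```text
(array([-0.32, -0.07,  0.17]), array([ 0.008, -0.002,  0.007]))
(array([-0.33, -0.14,  8.17]), array([ 0.008, -0.002,  0.007]))
```

View pics/w2.png

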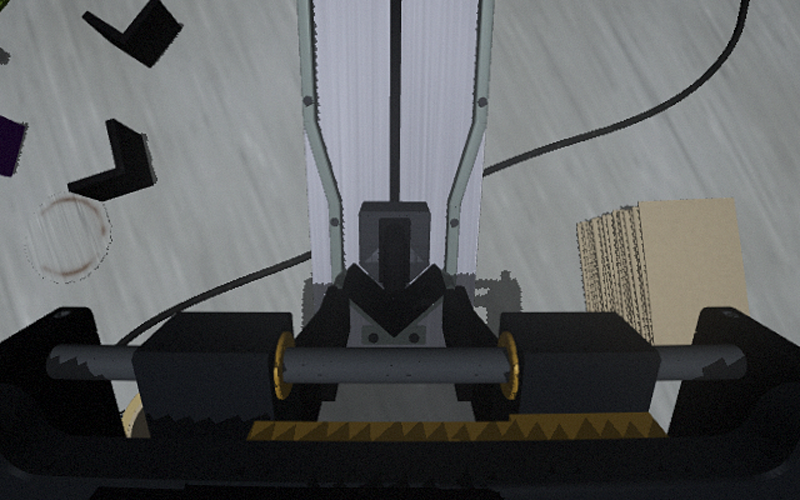

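View pics/w2o.png

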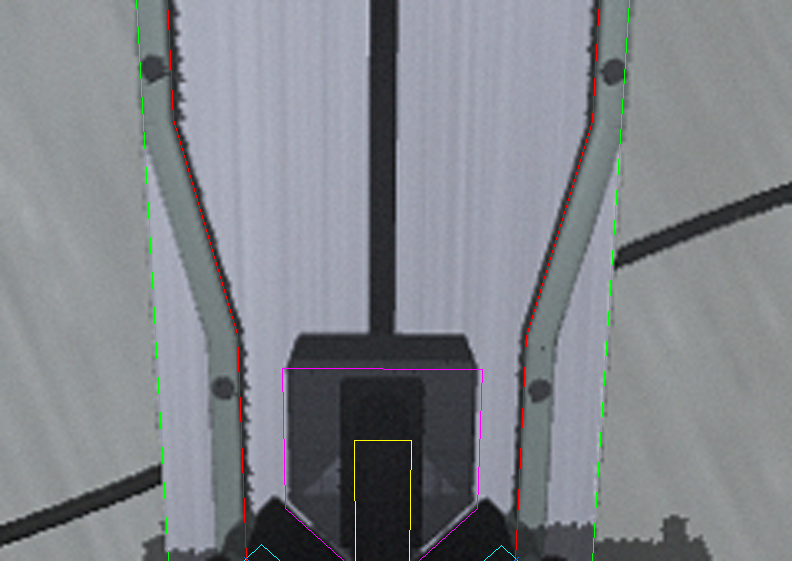

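>>> play_rows(
  grip_force=30,
  moves=[
    [[-0.2,-0.1,4],[0,0,0],4],
    [[-0.2,-0.1,7],[0,0,0],4],
    [[-0.2,-0.1,8],[0,0,0],4],
    [[-0.2,-0.1,8],[0,0,0],4],
    [[-0.2,-0.1,8],[0,0,0],0.5],
    [[-0.2,-0.1,8],[0,0,0],0.5],
    [[-0.2,-0.1,8],[0,0,0],0.5],
    [[-0.2,-0.1,8],[0,0,0],0.5],
  ],
)

```text
time: 4.95
ee_pos: [0.5995, -0.0002, 0.0948]
eef_rot: [0.819, 0.534, 0.177, -0.11]
ft_force: [4.6, -1.6, -0.5]
width: 0.0119
```

```bash
python3 - <<'E'
from lane import *
c=camera("wrist"); save(c,"w3",None,1.25)
print(np.round(np.linalg.inv(laneT(LP))@tcp(),3)); print(read_state()["ft_force"],read_state()["width"])
E
```

```text
[[ 1.     0.004  0.001  0.058]
 [ 0.004 -1.    -0.007 -0.   ]
 [ 0.001  0.007 -1.     0.04 ]
 [ 0.     0.     0.     1.   ]]
[ 5.47162179 -1.58792869 -0.17426767] 0.01147234869457433
```

View pics/w3.png

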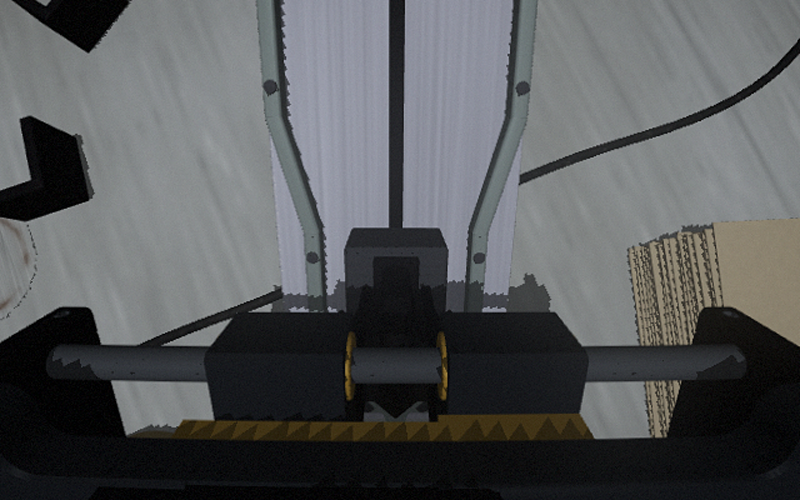

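>>> play_rows(
  moves=[
    [[1.5,0,0],[0,0,0],0.5],
    [[4,0,0],[0,0,0],0.5],
    [[7,0,0],[0,0,0],0.5],
    [[10,0,0],[0,0,0],0.5],
    [[13,0,0],[0,0,0],0.5],
    [[15,0,0],[0,0,0],0.5],
    [[15.4,0,0],[0,0,0],0.5],
    [[15.4,0,0],[0,0,0],0.5],
  ],
)

```text
time: 6.0
ee_pos: [0.6566, 0.1283, 0.1575]
eef_rot: [0.819, 0.534, 0.177, -0.11]
ft_force: [9.7, -1.1, -3.3]
width: 0.0115
```

```bash
python3 - <<'E'
from lane import *
c=camera("wrist"); save(c,"w4",None,1.25)
print(np.round(np.linalg.inv(laneT(LP))@tcp(),3)); print(read_state()["ft_force"],read_state()["width"])
T=laneT(LP);u=proj(c,ap(T,[(q+.0713,0,0) for q in (.15,.16,.17)])); print(u*1.25)
E
```

```text
[[ 1.     0.004  0.002  0.212]
 [ 0.004 -1.    -0.008 -0.   ]
 [ 0.002  0.008 -1.     0.04 ]
 [ 0.     0.     0.     1.   ]]
[ 9.89269915 -0.14235307 -3.29043079] 0.011598096056187066
[[394.70268517 259.7212646 ]
 [394.75362893 241.90091675]
 [394.80620321 223.5662712 ]]
```

View pics/w4.png

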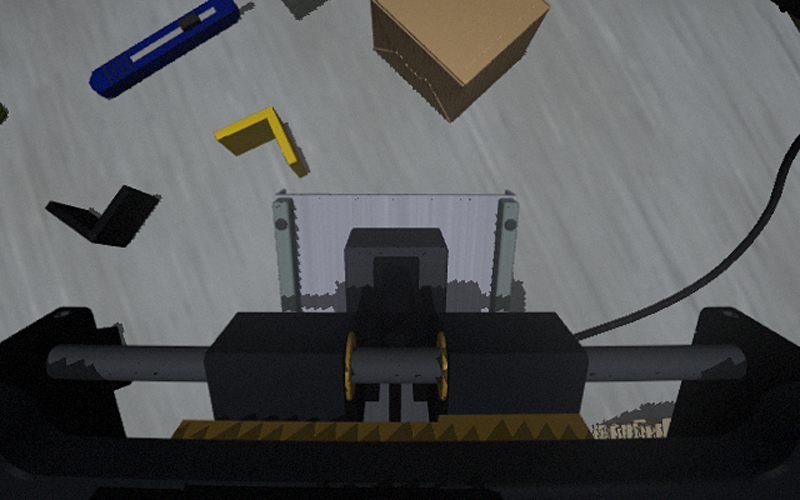

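>>> play_rows(
  moves=[
    [[0,0,0],[0,0,0],3.5],
    [[0,0,0],[0,0,0],3.5],
    [[0,0,-4],[0,0,0],3.5],
    [[0,0,-10],[0,0,0],3.5],
    [[0,0,-13],[0,0,0],3.5],
  ],
)

```text
time: 6.68
ee_pos: [0.6329, 0.0804, 0.2788]
eef_rot: [0.819, 0.535, 0.177, -0.11]
ft_force: [-0.0, 0.6, -0.3]
width: 0.0349
```

```bash
cat >> h.py <<'E'
def gpose(g,z,back=0,leg=-1):
    x,y,th=g; c,s=np.cos(th),np.sin(th); lx,ly=.006,leg*.0208
    P=np.array([x+c*lx-s*ly,y+s*lx+c*ly,z]); yaw=th-leg*np.pi/4-(np.pi if leg<0 else 0)
    T=tool(P,yaw); T[:3,3]-=T[:3,0]*back; return T
E
python3 - <<'E'
from lane import *
print(np.round(tcp()[:3,3],3))
print(delta(gpose((.468,.278,1.361),.2,.09)))
print(gpose((.468,.278,1.361),.2,.09))
E
```

```text
[0.633 0.08  0.279]
(array([  1.36, -26.15,   8.98]), array([-0.113, -0.411,  0.573]))
[[ 0.83886485  0.54433975  0.          0.41409565]
 [ 0.54433975 -0.83886485  0.          0.23054604]
 [ 0.          0.         -1.          0.2       ]
 [ 0.          0.          0.          1.        ]]
```

>>> play_rows(
  moves=[
    [[0.2,-5,0],[-0.02,-0.08,0.1],4],
    [[0.5,-10,1],[-0.04,-0.15,0.2],4],
    [[0.8,-15,3],[-0.06,-0.22,0.3],4],
    [[1,-20,5],[-0.08,-0.29,0.4],4],
    [[1.2,-24,7],[-0.1,-0.36,0.5],4],
    [[1.4,-26,9],[-0.11,-0.41,0.57],4],
    [[1.4,-26,9],[-0.11,-0.41,0.57],4],
    [[1.4,-26,9],[-0.11,-0.41,0.57],4],
  ],
)

```text
time: 7.68
ee_pos: [0.4157, 0.2306, 0.198]
eef_rot: [0.958, 0.286, -0.001, -0.002]
ft_force: [1.0, -0.9, 0.5]
width: 0.04
```

```bash
python3 - <<'E'
from lane import *
c=camera("wrist"); save(c,"w5",None,1.25); np.save("w5.npy",c,allow_pickle=True)
for g in ((.468,.278,1.361),(.417,.1655,2.21)): 
    print((proj(c,gpts(*g))*1.25).round().tolist()[::3]); print(fitguard([c],*g))
print(np.round(tcp(),3))
E
```

```text
[[401.0, 147.0], [392.0, 137.0], [402.0, 151.0], [391.0, 140.0]]
(array([0.46760209, 0.28006606, 1.36261767]), np.float64(43.32472586823959))
[[478.0, 243.0], [466.0, 244.0], [486.0, 258.0], [473.0, 258.0]]
(array([0.4169029 , 0.16767399, 2.26029248]), np.float64(301.21682886257065))
[[ 0.837  0.547 -0.003  0.416]
 [ 0.547 -0.837  0.004  0.23 ]
 [-0.001 -0.005 -1.     0.198]
 [ 0.     0.     0.     1.   ]]
```

View pics/w5.png

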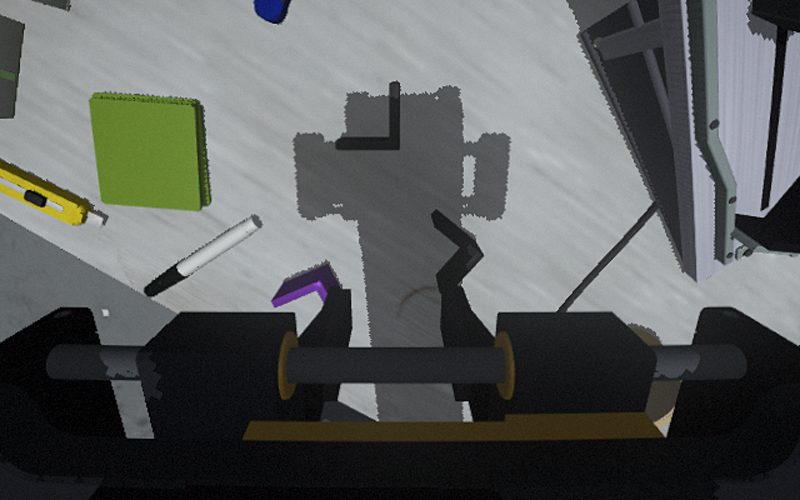

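```bash
python3 - <<'E'
from lane import *
c=np.load("w5.npy",allow_pickle=True).item()
b=(250,50,400,240);sc=4
f=cv2.resize(np.clip(c["frame"][b[1]:b[3],b[0]:b[2],::-1].astype(float)*2,0,255).astype(np.uint8),None,fx=4,fy=3.1,interpolation=cv2.INTER_CUBIC)
for g in ((.4676,.28,1.3626),(.417,.1677,2.21)):
    q=((proj(c,gpts(*g))-[b[0]-.5,b[1]-.5])*[4,3.1]).round().astype(int)
    cv2.polylines(f,[q[:6]],True,(0,255,0),1);cv2.polylines(f,[q[6:]],True,(0,0,255),1)
cv2.imwrite("pics/w5c.png",f)
print(delta(gpose((.4676,.28,1.3626),.1)),delta(gpose((.4676,.28,1.3626),.014)))
E
```

```text
(array([ 8.94, -0.24,  9.81]), array([-0.005,  0.001,  0.002])) (array([ 8.95, -0.2 , 18.41]), array([-0.005,  0.001,  0.002]))
```

View pics/w5c.png

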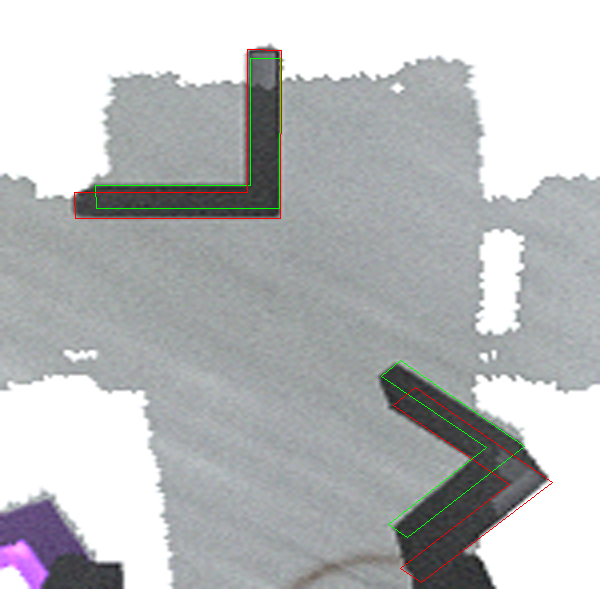

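>>> play_rows(
  grip_force=20,
  moves=[
    [[5,-0.2,4],[0,0,0],4],
    [[9,-0.2,9],[0,0,0],4],
    [[9,-0.2,14],[0,0,0],4],
    [[9,-0.2,18.4],[0,0,0],4],
    [[9,-0.2,18.4],[0,0,0],4],
    [[9,-0.2,18.4],[0,0,0],0.2],
    [[9,-0.2,18.4],[0,0,0],0.2],
    [[9,-0.2,18.4],[0,0,0],0.2],
  ],
)

```text
time: 8.72
ee_pos: [0.4897, 0.2829, 0.0151]
eef_rot: [0.958, 0.286, -0.0, -0.002]
ft_force: [-0.6, 0.1, 0.7]
width: 0.018
```

>>> play_rows(
  moves=[
    [[0,0,0],[0,0,0],0.2],
    [[0,0,0],[0,0,0],0.2],
  ],
)

```text
time: 8.98
ee_pos: [0.4891, 0.2828, 0.0142]
eef_rot: [0.958, 0.286, -0.001, -0.002]
ft_force: [-1.1, -1.2, 6.9]
width: 0.0079
```

```bash
python3 - <<'E'
from lane import *
print(np.round(tcp(),3),read_state()["width"],read_state()["ft_force"])
T=tcp(); 
for z in (.10,.10): 
  Tl=lanetool(.116+.006,-.0208,z,np.pi/4-np.pi); print(Tl.round(3),delta(Tl))
E
```

```text
[[ 0.837  0.548 -0.003  0.489]
 [ 0.548 -0.837  0.003  0.283]
 [-0.001 -0.004 -1.     0.014]
 [ 0.     0.     0.     1.   ]] 0.007887909816459277 [-1.06529422 -1.23573341  6.91168841]
[[ 0.908  0.385  0.165  0.632]
 [ 0.304 -0.877  0.372  0.022]
 [ 0.288 -0.288 -0.914  0.176]
 [ 0.     0.     0.     1.   ]] (array([ -2.29,  29.55, -16.3 ]), array([0.26 , 0.327, 0.208]))
[[ 0.908  0.385  0.165  0.632]
 [ 0.304 -0.877  0.372  0.022]
 [ 0.288 -0.288 -0.914  0.176]
 [ 0.     0.     0.     1.   ]] (array([ -2.29,  29.55, -16.3 ]), array([0.26 , 0.327, 0.208]))
```

>>> play_rows(
  moves=[
    [[0,0,-3],[0,0,0],0.2],
    [[0,0,-9],[0,0,0],0.2],
    [[0,2,-15],[0,0,0],0.2],
    [[-0.4,7,-18],[0.06,0.08,0.05],0.2],
    [[-0.8,12,-20],[0.12,0.15,0.1],0.2],
    [[-1.2,17,-20],[0.18,0.22,0.15],0.2],
    [[-1.6,22,-20],[0.22,0.28,0.18],0.2],
    [[-2.2,27,-19],[0.26,0.33,0.21],0.2],
  ],
)

```text
time: 9.98
ee_pos: [0.6199, 0.0422, 0.2032]
eef_rot: [0.962, 0.177, 0.12, -0.172]
ft_force: [1.2, 0.6, 0.4]
width: 0.0081
```

```bash
python3 - <<'E'
from lane import *
print(read_state()["width"],read_state()["ft_force"])
Tl=lanetool(.116+.006,-.0208,.07,np.pi/4-np.pi); print(delta(Tl))
E
```

```text
0.008109868944210908 [1.23034622 0.58681051 0.39159225]
(array([-0.28,  2.99,  4.95]), array([-0.   , -0.005, -0.003]))
```

>>> play_rows(
  moves=[
    [[-0.3,3,2.5],[0,0,0],0.2],
    [[-0.3,3,5],[0,0,0],0.2],
    [[-0.3,3,5],[0,0,0],0.2],
  ],
)

```text
time: 10.35
ee_pos: [0.6348, 0.0365, 0.1454]
eef_rot: [0.962, 0.178, 0.117, -0.173]
ft_force: [0.2, 0.3, -0.4]
width: 0.0078
```

```bash
python3 - <<'E'
from lane import *
c=camera("wrist"); save(c,"w6",None,1.25); np.save("w6.npy",c,allow_pickle=True)
print(np.round(np.linalg.inv(laneT(LP))@tcp(),3))
for z in(.03,.016,.0145):print(delta(lanetool(.116+.006,-.0208,z,np.pi/4-np.pi)))
# predicted guard in view
T=laneT(LP); L=tcp(); G=np.linalg.inv(T)@L
P=np.array([(.116+x,y,z) for z in(.056,.096) for x,y in LO])
f=cv2.imread("pics/w6.png"); q=(proj(c,ap(T,P))*1.25).round().astype(int)
cv2.polylines(f,[q[:6]],True,(0,255,0),1);cv2.polylines(f,[q[6:]],True,(0,0,255),1)
for s in(-1,1):
  u=(proj(c,ap(T,[(0,s*.0375,.012),(.088,s*.0375,.012),(.142,s*.0515,.012),(.258,s*.0515,.012)]))*1.25).round().astype(int); cv2.polylines(f,[u],False,(255,0,255),1)
cv2.imwrite("pics/w6o.png",f)
E
```

```text
[[ 0.706 -0.708  0.002  0.123]
 [-0.708 -0.706  0.001 -0.018]
 [ 0.001 -0.002 -1.     0.068]
 [ 0.     0.     0.     1.   ]]
(array([0.12, 0.26, 3.79]), array([-0.002, -0.001, -0.002]))
(array([0.12, 0.27, 5.19]), array([-0.002, -0.001, -0.002]))
(array([0.12, 0.27, 5.34]), array([-0.002, -0.001, -0.002]))
```

View pics/w6o.png

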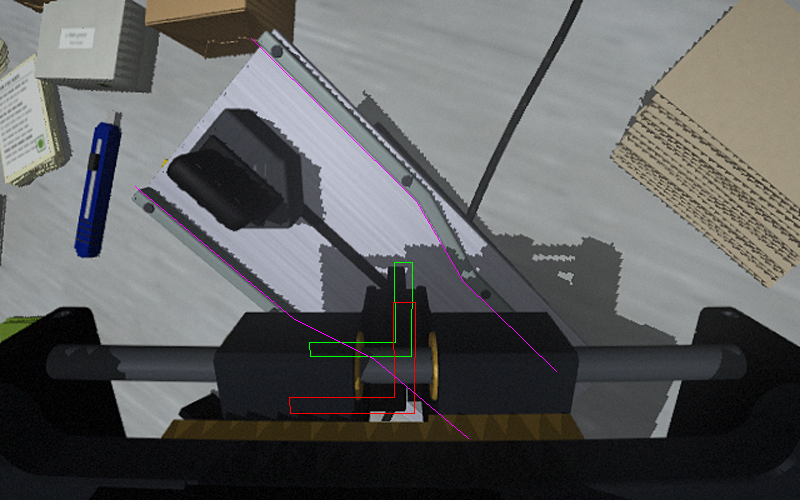

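>>> play_rows(
  moves=[
    [[0.1,0.3,3],[0,0,0],0.2],
    [[0.1,0.3,4.8],[0,0,0],0.2],
    [[0.1,0.3,5.2],[0,0,0],0.2],
    [[0.1,0.3,5.2],[0,0,0],0.2],
  ],
)

```text
time: 10.9
ee_pos: [0.6469, 0.0527, 0.0998]
eef_rot: [0.962, 0.178, 0.119, -0.172]
ft_force: [-0.5, 0.3, -0.0]
width: 0.0079
```

```bash
python3 - <<'E'
from lane import *
print(np.round(np.linalg.inv(laneT(LP))@tcp(),4)); print(read_state()["ft_force"])
c=camera("scene"); save(c,"s7",(220,110,380,230),5)
E
```

```text
[[ 7.058e-01 -7.084e-01  1.900e-03  1.216e-01]
 [-7.084e-01 -7.058e-01 -1.300e-03 -2.190e-02]
 [ 2.300e-03 -4.000e-04 -1.000e+00  1.680e-02]
 [ 0.000e+00  0.000e+00  0.000e+00  1.000e+00]]
[-0.5276797   0.27335445 -0.02042813]
```

View pics/s7.png

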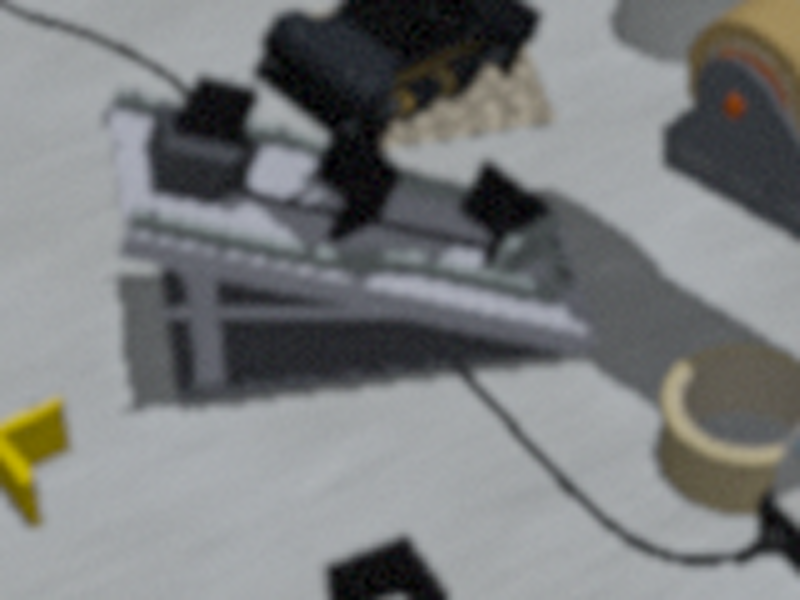

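>>> play_rows(
  moves=[
    [[0,0,0.15],[0,0,0],0.2],
    [[0,0,0.25],[0,0,0],0.2],
  ],
)

```text
time: 11.2
ee_pos: [0.648, 0.0527, 0.0983]
eef_rot: [0.962, 0.177, 0.119, -0.171]
ft_force: [-4.6, -4.5, 13.0]
width: 0.0081
```

>>> play_rows(
  moves=[
    [[0,0,0],[0,0,0],1.3],
    [[0,0,-3],[0,0,0],1.4],
    [[0,0,-7],[0,0,0],1.6],
    [[0,0,-10],[0,0,0],2],
    [[0,0,-13],[0,0,0],4],
    [[0,0,-13],[0,0,0],4],
  ],
)

```text
time: 11.95
ee_pos: [0.6265, 0.0038, 0.2177]
eef_rot: [0.962, 0.177, 0.12, -0.171]
ft_force: [-0.5, -0.1, -0.2]
width: 0.0325
```

```bash
python3 - <<'E'
from lane import *
c=camera("scene"); save(c,"s8",(220,110,380,230),5)
c=camera("wrist"); save(c,"w8",None,1.25); np.save("w8.npy",c,allow_pickle=True)
c=camera("top"); save(c,"t8",(260,80,390,180),6); np.save("t8.npy",c,allow_pickle=True)
print(read_state()["ft_force"],read_state()["width"])
E
```

```text
[ 0.4634827  -0.09188567 -0.16559521] 0.03808527840510746
```

View pics/s8.png

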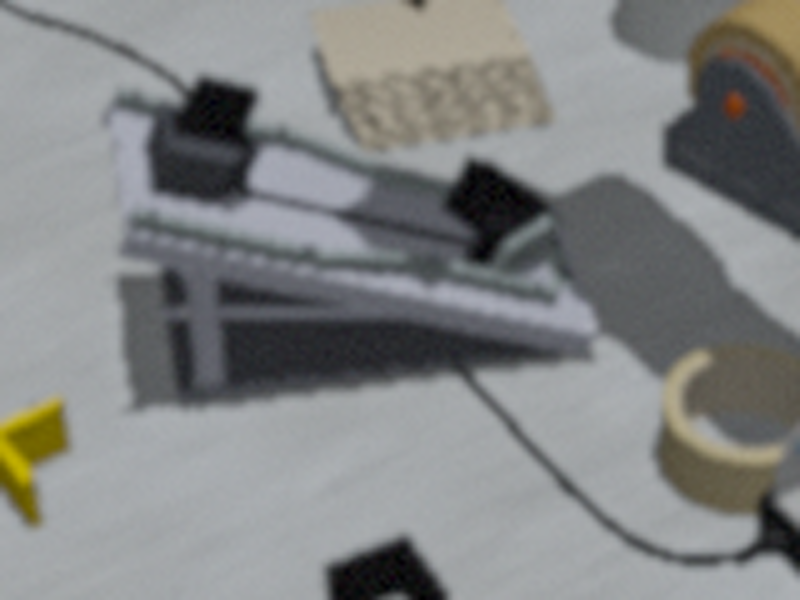

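View pics/w8.png

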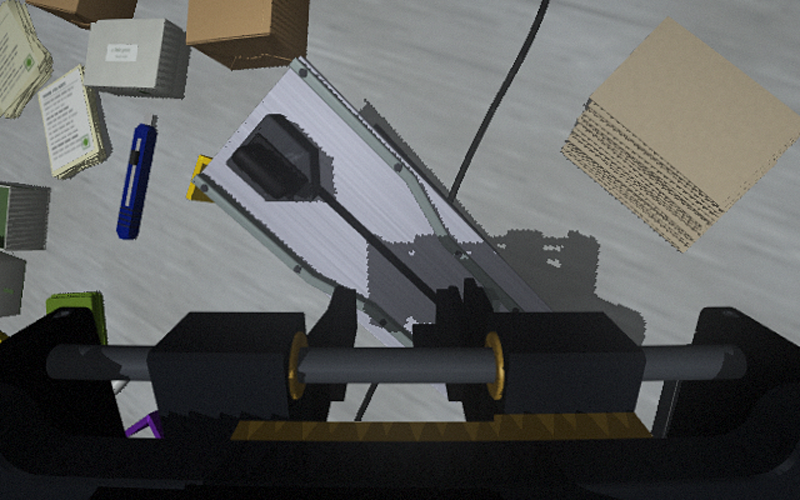

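View pics/t8.png

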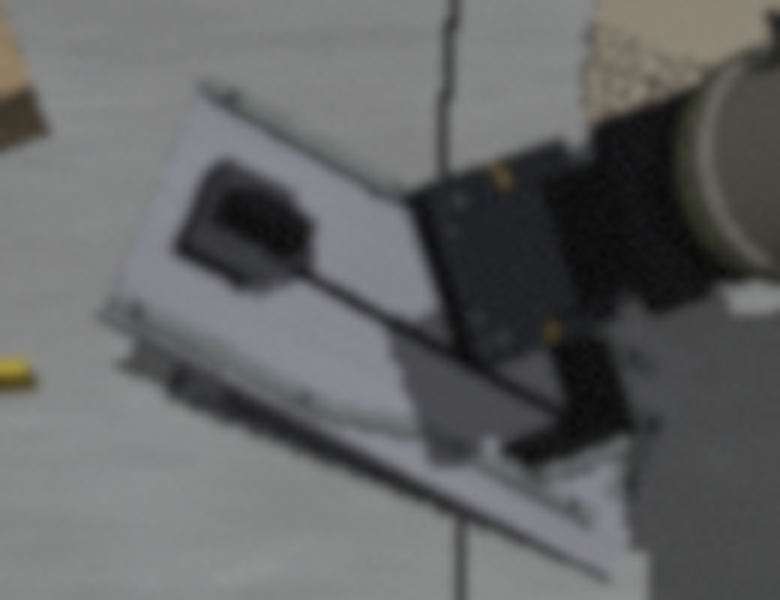

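```bash
python3 - <<'E'
from lane import *
T=gpose((.417,.1675,2.23),.2,.09); print(T.round(3),delta(T))
E
```

```text
[[ 0.126  0.992  0.     0.418]
 [ 0.992 -0.126  0.     0.096]
 [ 0.     0.    -1.     0.2  ]
 [ 0.     0.     0.     1.   ]] (array([-16.49, -15.4 ,   1.29]), array([-0.109, -0.428, -1.062]))
```

>>> play_rows(
  moves=[
    [[-2,-2,-2],[-0.015,-0.06,-0.15],4],
    [[-5,-5,-3],[-0.03,-0.12,-0.3],4],
    [[-8,-8,-3],[-0.045,-0.18,-0.45],4],
    [[-11,-10,-2],[-0.06,-0.24,-0.6],4],
    [[-14,-13,-1],[-0.075,-0.3,-0.75],4],
    [[-16.5,-15.4,1],[-0.09,-0.36,-0.9],4],
    [[-16.5,-15.4,1.3],[-0.109,-0.428,-1.062],4],
    [[-16.5,-15.4,1.3],[-0.109,-0.428,-1.062],4],
  ],
)

```text
time: 13.1
ee_pos: [0.4181, 0.0969, 0.1999]
eef_rot: [0.75, 0.662, -0.0, 0.0]
ft_force: [-0.1, -0.8, -0.2]
width: 0.0401
```

```bash
python3 - <<'E'
from lane import *
print(np.round(tcp(),3))
c=camera("wrist"); save(c,"w9",None,1.25); np.save("w9.npy",c,allow_pickle=True)
g,e=fitguard([c],.417,.1675,2.23); print(g,e)
b=(250,50,400,240)
f=cv2.resize(np.clip(c["frame"][b[1]:b[3],b[0]:b[2],::-1].astype(float)*2,0,255).astype(np.uint8),None,fx=4,fy=3.1,interpolation=cv2.INTER_CUBIC)
q=((proj(c,gpts(*g))-[b[0]-.5,b[1]-.5])*[4,3.1]).round().astype(int)
cv2.polylines(f,[q[:6]],True,(0,255,0),1);cv2.polylines(f,[q[6:]],True,(0,0,255),1)
cv2.imwrite("pics/w9c.png",f); print(delta(gpose(g,.014)))
E
```

```text
[[ 0.124  0.992  0.     0.418]
 [ 0.992 -0.124 -0.     0.097]
 [-0.     0.    -1.     0.2  ]
 [ 0.     0.     0.     1.   ]]
[0.41766936 0.16753198 2.25596686] 263.2449465863956
(array([ 8.990e+00, -1.000e-02,  1.862e+01]), array([ 0.   , -0.001, -0.028]))
```

View pics/w9.png

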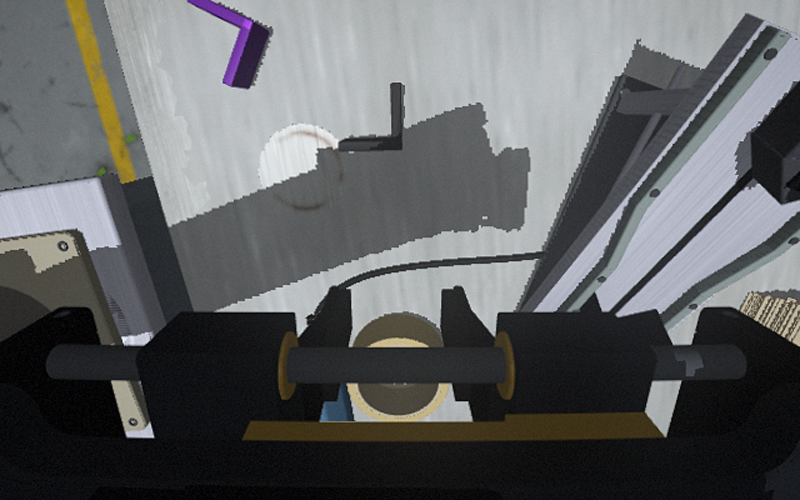

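View pics/w9c.png

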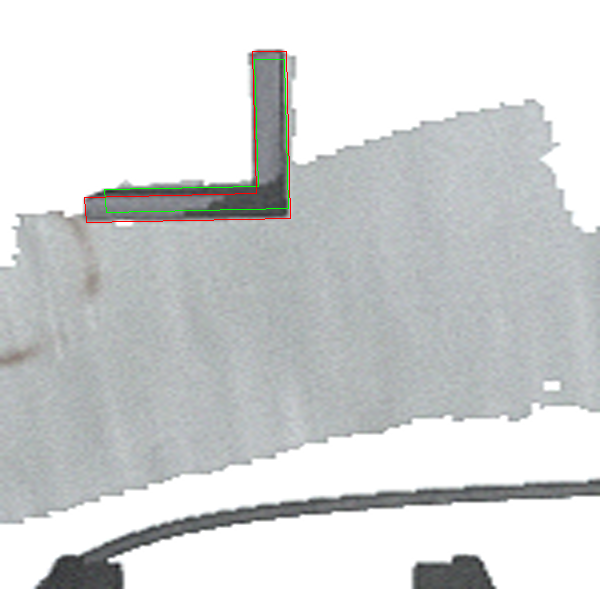

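>>> play_rows(
  grip_force=20,
  moves=[
    [[5,0,3],[0,0,-0.01],4],
    [[9,0,9],[0,0,-0.01],4],
    [[9,0,14],[0,0,-0.01],4],
    [[9,0,18.6],[0,0,-0.01],4],
    [[9,0,18.6],[0,0,-0.01],2],
    [[9,0,18.6],[0,0,-0.01],0.2],
    [[9,0,18.6],[0,0,-0.01],0.2],
    [[9,0,18.6],[0,0,-0.01],0.2],
  ],
)

```text
time: 14.15
ee_pos: [0.4314, 0.1844, 0.0157]
eef_rot: [0.748, 0.664, 0.001, 0.001]
ft_force: [-0.3, 0.5, 1.2]
width: 0.0079
```

>>> play_rows(
  moves=[
    [[0,0,0],[0,0,0],0.2],
    [[0,0,0],[0,0,0],0.2],
  ],
)

```text
time: 14.4
ee_pos: [0.4314, 0.1844, 0.0156]
eef_rot: [0.747, 0.664, 0.001, 0.001]
ft_force: [-1.2, -2.1, 9.9]
width: 0.0076
```

```bash
python3 - <<'E'
from lane import *
print(np.round(tcp(),3),read_state()["width"],read_state()["ft_force"])
for z in (.15,.07):print(delta(lanetool(.122,-.0208,z,np.pi/4-np.pi)))
E
```

```text
[[ 0.117  0.993  0.003  0.431]
 [ 0.993 -0.117 -0.001  0.184]
 [-0.001  0.003 -1.     0.016]
 [ 0.     0.     0.     1.   ]] 0.007614661673106839 [-1.1998073  -2.11748069  9.86449637]
(array([-15.68,  21.32, -20.52]), array([0.109, 0.426, 1.069]))
(array([-12.57,  22.25, -13.21]), array([0.109, 0.426, 1.069]))
```

>>> play_rows(
  moves=[
    [[0,0,-3],[0,0,0],0.2],
    [[0,0,-9],[0,0,0],0.2],
    [[-1,1,-15],[0.01,0.05,0.13],0.2],
    [[-4,5,-19],[0.03,0.12,0.3],0.2],
    [[-7,9,-21],[0.05,0.19,0.47],0.2],
    [[-10,13,-22],[0.07,0.26,0.64],0.2],
    [[-13,17,-22],[0.09,0.33,0.81],0.2],
    [[-15,20,-21],[0.1,0.39,0.97],0.2],
  ],
)

```text
time: 15.4
ee_pos: [0.6132, 0.0094, 0.2254]
eef_rot: [0.955, 0.225, 0.109, -0.159]
ft_force: [-0.2, 0.3, 0.1]
width: 0.0078
```

```bash
python3 - <<'E'
from lane import *
print(read_state()["width"],tcp()[:3,3])
for z in (.07,.018):print(delta(lanetool(.122,-.0208,z,np.pi/4-np.pi)))
E
```

```text
0.007836456971154857 [0.6131856  0.00940568 0.22539275]
(array([0.91, 1.02, 8.29]), array([0.008, 0.035, 0.091]))
(array([ 1.09,  0.99, 13.49]), array([0.008, 0.035, 0.091]))
```

>>> play_rows(
  moves=[
    [[0.9,1,2],[0.01,0.035,0.09],0.2],
    [[0.9,1,6],[0.01,0.035,0.09],0.2],
    [[0.9,1,8.3],[0.01,0.035,0.09],0.2],
    [[0.9,1,8.3],[0.01,0.035,0.09],0.2],
  ],
)

```text
time: 15.9
ee_pos: [0.6339, 0.0375, 0.1469]
eef_rot: [0.961, 0.184, 0.115, -0.173]
ft_force: [-0.5, -1.3, -0.2]
width: 0.0081
```

```bash
python3 - <<'E'
from lane import *
print(np.round(np.linalg.inv(laneT(LP))@tcp(),4))
for z in (.018,):print(delta(lanetool(.122,-.0208,z,np.pi/4-np.pi)))
E
```

```text
[[ 7.134e-01 -7.008e-01 -5.000e-04  1.233e-01]
 [-7.008e-01 -7.134e-01  8.200e-03 -1.620e-02]
 [-6.100e-03 -5.600e-03 -1.000e+00  6.750e-02]
 [ 0.000e+00  0.000e+00  0.000e+00  1.000e+00]]
(array([0.26, 0.45, 4.95]), array([-0.006,  0.006,  0.009]))
```

>>> play_rows(
  moves=[
    [[0.3,0.4,3],[-0.006,0.006,0.01],0.2],
    [[0.3,0.4,4.6],[-0.006,0.006,0.01],0.2],
    [[0.3,0.4,5],[-0.006,0.006,0.01],0.2],
    [[0.3,0.4,5.1],[-0.006,0.006,0.01],0.2],
  ],
)

```text
time: 16.4
ee_pos: [0.6476, 0.0532, 0.1017]
eef_rot: [0.962, 0.178, 0.119, -0.171]
ft_force: [-0.9, 0.2, -0.8]
width: 0.0081
```

```bash
python3 - <<'E'
from lane import *
print(np.round(np.linalg.inv(laneT(LP))@tcp(),4))
for z in (.016,):print(delta(lanetool(.122,-.0208,z,np.pi/4-np.pi)))
E
```

```text
[[ 0.7064 -0.7078  0.      0.1231]
 [-0.7078 -0.7064 -0.0036 -0.0224]
 [ 0.0025  0.0025 -1.      0.0182]
 [ 0.      0.      0.      1.    ]]
(array([-0.19, -0.03,  0.22]), array([ 0.002, -0.003, -0.001]))
```

>>> play_rows(
  moves=[
    [[-0.1,0,0.15],[0,0,0],0.2],
    [[-0.1,0,0.25],[0,0,0],0.2],
  ],
)

```text
time: 16.65
ee_pos: [0.6478, 0.0531, 0.1]
eef_rot: [0.962, 0.178, 0.12, -0.17]
ft_force: [-5.5, -4.7, 13.7]
width: 0.0078
```

>>> play_rows(
  moves=[
    [[0,0,0],[0,0,0],1.3],
    [[0,0,-3],[0,0,0],1.4],
    [[0,0,-7],[0,0,0],1.6],
    [[0,0,-10],[0,0,0],2],
    [[0,0,-14],[0,0,0],4],
    [[0,0,-14],[0,0,0],4],
  ],
)

```text
time: 17.4
ee_pos: [0.6247, 0.0005, 0.2292]
eef_rot: [0.962, 0.177, 0.121, -0.169]
ft_force: [0.8, -0.4, -0.7]
width: 0.0324
```

```bash
python3 - <<'E'
from lane import *
c=camera("scene"); save(c,"s10",(220,110,380,230),5)
# next: look from above the upper end, then grasp fin
for x,z in((.21,.13),(.21,.04)): print(delta(lanetool(x,-.0005,z)))
E
```

```text
(array([ 4.69, -7.73,  2.6 ]), array([ 0.005, -0.002, -0.787]))
(array([ 4.66, -7.77, 11.6 ]), array([ 0.005, -0.002, -0.787]))
```

View pics/s10.png

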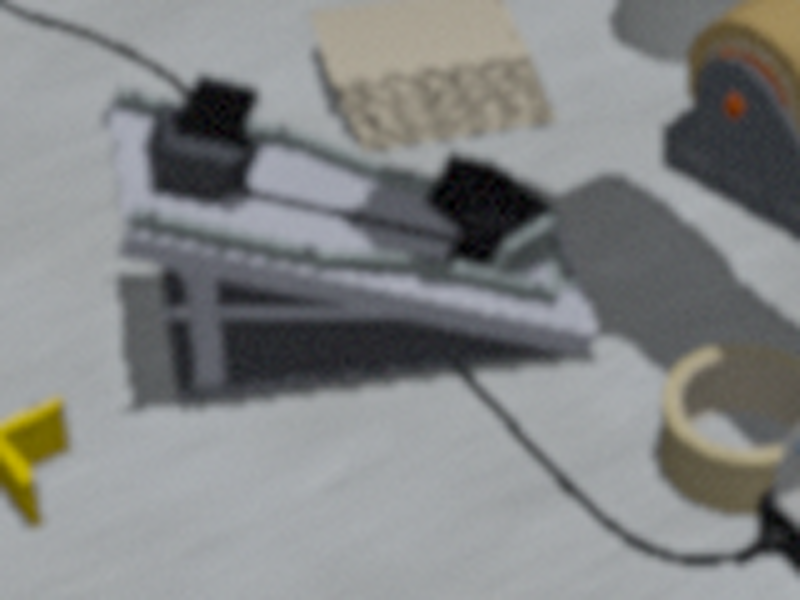

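```bash
python3 - <<'E'
from lane import *
print(delta(lanetool(.0,0,.15)))
E
```

```text
(array([-10.16,   7.11,   0.61]), array([ 0.005, -0.002, -0.787]))
```

>>> play_rows(
  moves=[
    [[-3,2,-2],[0,0,-0.16],4],
    [[-5,4,-2],[0,0,-0.32],4],
    [[-8,6,-2],[0,0,-0.48],4],
    [[-10,7,-1],[0,0,-0.64],4],
    [[-10,7,0.5],[0,0,-0.787],4],
    [[-10,7,0.5],[0,0,-0.787],4],
  ],
)

```text
time: 18.2
ee_pos: [0.5593, -0.0867, 0.1713]
eef_rot: [0.82, 0.533, 0.175, -0.114]
ft_force: [0.4, 0.4, 0.5]
width: 0.0399
```

```bash
python3 - <<'E'
from lane import *
c=camera("wrist"); b=(210,100,430,265)
f=np.clip(c["frame"][:,:,::-1].astype(float)*2,0,255).astype(np.uint8)
cv2.imwrite("pics/w11c.png",cv2.resize(f[b[1]:b[3],b[0]:b[2]],None,fx=3.5,fy=3.5,interpolation=cv2.INTER_CUBIC))
f=cv2.resize(f[b[1]:b[3],b[0]:b[2]],None,fx=3.5,fy=3.5,interpolation=cv2.INTER_CUBIC)
for x in(.0205,.032,.043):
    q=((proj(c,ap(laneT(LP),[(x+a,d,.04) for a,d in LO]))-[b[0]-.5,b[1]-.5])*3.5).round().astype(int); cv2.polylines(f,[q],True,(0,255,0),1)
cv2.imwrite("pics/w11o.png",f)
for x,z in((.21,.13),(.21,.04)): print(delta(lanetool(x,-.0005,z)))
E
```

```text
(array([20.77,  0.11,  1.94]), array([ 0.001, -0.001, -0.002]))
(array([20.76,  0.1 , 10.94]), array([ 0.001, -0.001, -0.002]))
```

View pics/w11c.png

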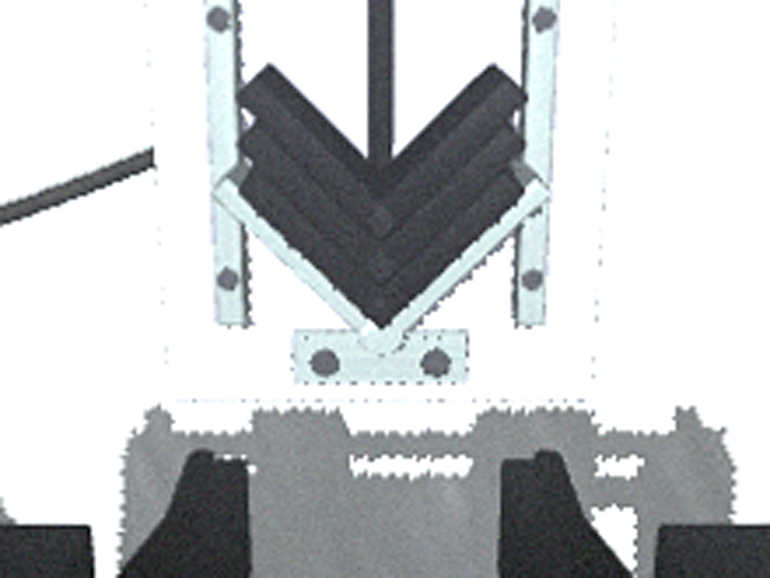

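View pics/w11o.png

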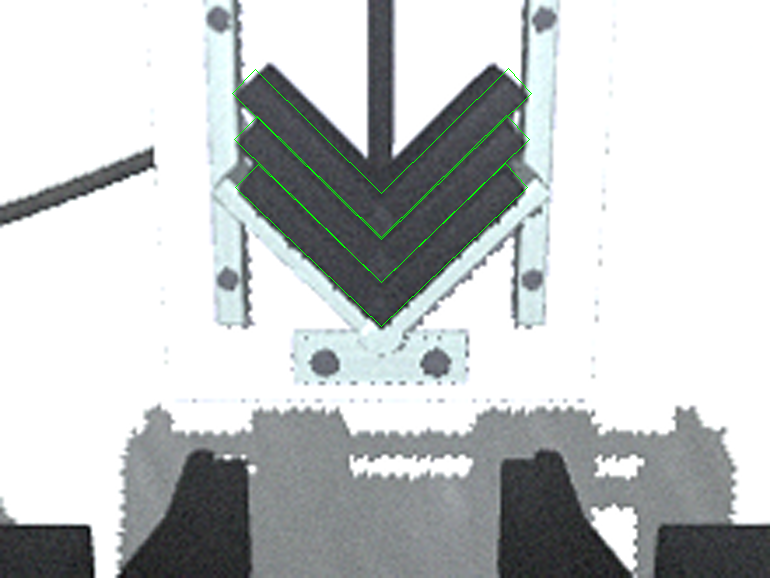

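>>> play_rows(
  moves=[
    [[5,0,0],[0,0,0],4],
    [[10,0,0],[0,0,0],4],
    [[15,0.1,0],[0,0,0],4],
    [[20,0.1,0],[0,0,0],4],
    [[21,0.1,1],[0,0,0],4],
    [[21,0.1,2],[0,0,0],4],
    [[21,0.1,2],[0,0,0],4],
  ],
)

```text
time: 19.12
ee_pos: [0.6415, 0.0932, 0.238]
eef_rot: [0.821, 0.532, 0.174, -0.113]
ft_force: [-0.1, -0.2, 0.0]
width: 0.0398
```

```bash
python3 - <<'E'
from lane import *
c=camera("wrist"); save(c,"w12",None,1.25)
for x,z in((.211,.13),(.211,.041)): print(delta(lanetool(x,-.001,z)))
E
```

```text
(array([ 0.12,  0.01, -0.06]), array([ 0.002,  0.001, -0.003]))
(array([ 0.13, -0.01,  8.84]), array([ 0.002,  0.001, -0.003]))
```

View pics/w12.png

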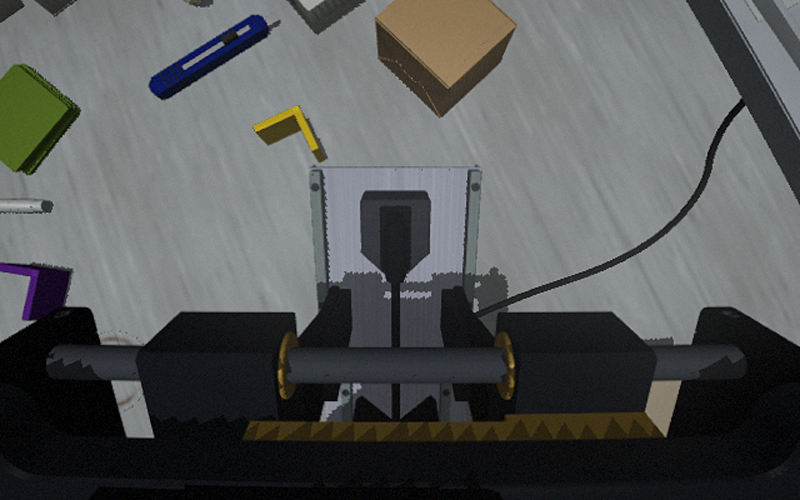

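>>> play_rows(
  grip_force=30,
  moves=[
    [[0.1,0,4],[0,0,0],4],
    [[0.1,0,8],[0,0,0],4],
    [[0.1,0,8.8],[0,0,0],4],
    [[0.1,0,8.8],[0,0,0],2],
    [[0.1,0,8.8],[0,0,0],0.5],
    [[0.1,0,8.8],[0,0,0],0.5],
    [[0.1,0,8.8],[0,0,0],0.5],
    [[0.1,0,8.8],[0,0,0],0.5],
  ],
)

```text
time: 20.18
ee_pos: [0.6567, 0.1283, 0.1605]
eef_rot: [0.82, 0.533, 0.175, -0.112]
ft_force: [-5.6, -1.9, 5.1]
width: 0.0117
```

```bash
python3 - <<'E'
from lane import *
T=laneT(LP);print(np.round(np.linalg.inv(T)@tcp(),4)[:3,3],T[:3,:3].T@read_state()["ft_force"],read_state()["width"])
E
```

```text
[ 2.131e-01 -2.000e-04  4.250e-02] [-1.613174    4.33065154  6.24935529] 0.011664961829737575
```

>>> play_rows(
  moves=[
    [[-1.5,0,0],[0,0,0],0.5],
    [[-4,0,0],[0,0,0],0.5],
    [[-7,0,0],[0,0,0],0.5],
    [[-10,0,0],[0,0,0],0.5],
    [[-12,0,0],[0,0,0],0.5],
    [[-13,0,0],[0,0,0],0.5],
    [[-13.5,0,0],[0,0,0],0.5],
    [[-13.5,0,0],[0,0,0],0.5],
  ],
)

```text
time: 21.18
ee_pos: [0.6061, 0.0144, 0.105]
eef_rot: [0.82, 0.533, 0.174, -0.113]
ft_force: [-10.4, -1.5, 9.9]
width: 0.0116
```

```bash
python3 - <<'E'
from lane import *
T=laneT(LP);print(np.round(np.linalg.inv(T)@tcp(),4)[:3,3],T[:3,:3].T@read_state()["ft_force"],read_state()["width"])
E
```

```text
[ 0.0766 -0.0001  0.0425] [-1.04389601  8.90021371 11.26451815] 0.011628359050161732
```

>>> play_rows(
  moves=[
    [[-0.2,0,0],[0,0,0],0.5],
    [[-0.4,0,0],[0,0,0],0.5],
    [[-0.6,0,0],[0,0,0],0.5],
    [[-0.6,0,0],[0,0,0],0.5],
  ],
)

```text
time: 21.68
ee_pos: [0.6042, 0.0101, 0.1029]
eef_rot: [0.82, 0.533, 0.174, -0.113]
ft_force: [-9.0, -0.3, 10.8]
width: 0.0117
```

```bash
python3 - <<'E'
from lane import *
T=laneT(LP);print(np.round(np.linalg.inv(T)@tcp(),4)[:3,3],T[:3,:3].T@read_state()["ft_force"],read_state()["width"])
E
```

```text
[ 0.0715 -0.0001  0.0425] [ 0.79823128  8.13430313 11.48823696] 0.01173055168330611
```

>>> play_rows(
  moves=[
    [[-0.15,0,0],[0,0,0],0.5],
    [[-0.3,0,0],[0,0,0],0.5],
    [[-0.3,0,0],[0,0,0],0.5],
  ],
)

```text
time: 22.05
ee_pos: [0.6031, 0.0077, 0.1017]
eef_rot: [0.82, 0.533, 0.174, -0.113]
ft_force: [-7.6, 1.4, 9.8]
width: 0.0115
```

```bash
python3 - <<'E'
from lane import *
T=laneT(LP);print(np.round(np.linalg.inv(T)@tcp(),4)[:3,3],T[:3,:3].T@read_state()["ft_force"],read_state()["width"])
E
```

```text
[ 0.0687 -0.0001  0.0425] [2.34874194 7.52958342 9.63130928] 0.011470036904362315
```

>>> play_rows(
  moves=[
    [[-0.1,0,0],[0,0,0],0.5],
    [[-0.2,0,0],[0,0,0],0.5],
    [[-0.2,0,0],[0,0,0],0.5],
  ],
)

```text
time: 22.42
ee_pos: [0.6024, 0.0061, 0.101]
eef_rot: [0.82, 0.533, 0.175, -0.113]
ft_force: [-7.5, -0.2, 10.5]
width: 0.0118
```

```bash
python3 - <<'E'
from lane import *
T=laneT(LP);print(np.round(np.linalg.inv(T)@tcp(),4)[:3,3],T[:3,:3].T@read_state()["ft_force"],read_state()["width"])
E
```

```text
[ 0.0668 -0.0001  0.0425] [ 1.30399279  6.71965147 10.85926914] 0.011782335004460345
```

>>> play_rows(
  moves=[
    [[-0.1,0,0],[0,0,0],0.5],
    [[-0.2,0,0],[0,0,0],0.5],
    [[-0.2,0,0],[0,0,0],0.5],
  ],
)

```text
time: 22.8
ee_pos: [0.6018, 0.0047, 0.1003]
eef_rot: [0.82, 0.533, 0.175, -0.113]
ft_force: [-6.8, 2.3, 9.5]
width: 0.0117
```

```bash
python3 - <<'E'
from lane import *
T=laneT(LP);print(np.round(np.linalg.inv(T)@tcp(),4)[:3,3],T[:3,:3].T@read_state()["ft_force"],read_state()["width"])
c=camera("scene"); save(c,"s13",(220,110,380,230),5)
E
```

```text
[ 0.0651 -0.0001  0.0425] [3.27270199 7.14288109 8.96061098] 0.0117168759554015
```

View pics/s13.png

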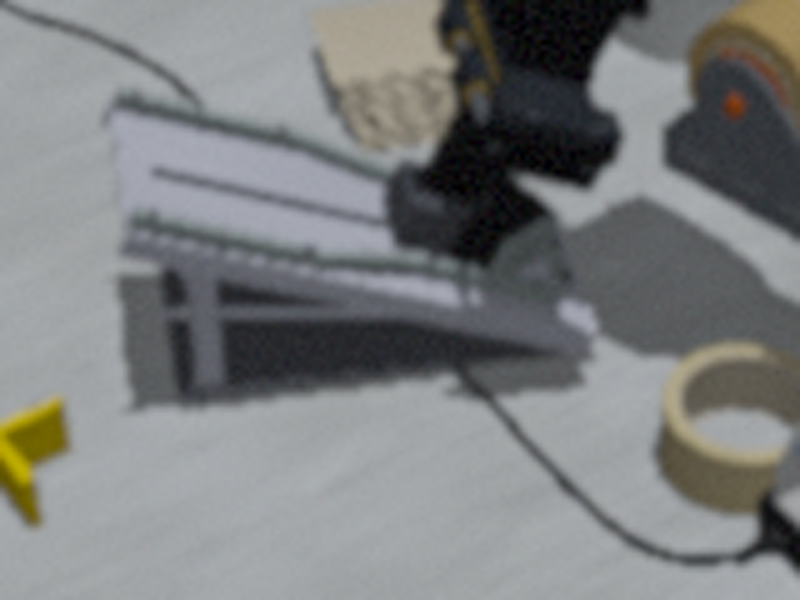

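>>> play_rows(
  moves=[
    [[-0.1,0,0],[0,0,0],0.5],
    [[-0.2,0,0],[0,0,0],0.5],
    [[-0.2,0,0],[0,0,0],0.5],
  ],
)

```text
time: 23.22
ee_pos: [0.6017, 0.0047, 0.1003]
eef_rot: [0.819, 0.534, 0.176, -0.113]
ft_force: [-3.2, 6.5, 11.1]
width: 0.0117
```

```bash
python3 - <<'E'
from lane import *
T=laneT(LP);print(np.round(np.linalg.inv(T)@tcp(),4)[:3,3],T[:3,:3].T@read_state()["ft_force"],read_state()["width"])
E
```

```text
[ 0.0651 -0.0001  0.0425] [8.80584341 5.54248009 8.21378308] 0.01169216116397503
```

>>> play_rows(
  moves=[
    [[-0.2,0,0],[0,0,0],2],
    [[-0.1,0,0],[0,0,0],2.2],
    [[0,0,-3],[0,0,0],2.2],
    [[0,0,-8],[0,0,0],3],
    [[-3,0,-13],[0,0,0],4],
    [[-6,0,-13],[0,0,0],4],
    [[-6,0,-13],[0,0,0],4],
    [[-6,0,-13],[0,0,0],4],
  ],
)

```text
time: 24.22
ee_pos: [0.5578, -0.0951, 0.1933]
eef_rot: [0.82, 0.533, 0.175, -0.112]
ft_force: [0.6, 1.0, 0.3]
width: 0.0401
```

```bash
python3 - <<'E'
from lane import *
c=camera("wrist"); b=(210,100,430,265)
f=np.clip(c["frame"][:,:,::-1].astype(float)*2.2,0,255).astype(np.uint8)
f=cv2.resize(f[b[1]:b[3],b[0]:b[2]],None,fx=3.5,fy=3.5,interpolation=cv2.INTER_CUBIC); cv2.imwrite("pics/w14c.png",f)
for x in(.0205,.032,.043):
    q=((proj(c,ap(laneT(LP),[(x+a,d,.04) for a,d in LO]))-[b[0]-.5,b[1]-.5])*3.5).round().astype(int); cv2.polylines(f,[q],True,(0,255,0),1)
for n in (.0113+.0226,):
  q=((proj(c,ap(laneT(LP),[(n,0,.035),(n+.024,.024,.035),(n+.06,.024,.035),(n+.06,-.024,.035),(n+.024,-.024,.035)]))-[b[0]-.5,b[1]-.5])*3.5).round().astype(int); cv2.polylines(f,[q],True,(255,0,255),1)
cv2.imwrite("pics/w14o.png",f)
s=camera("scene"); save(s,"s14"); print(read_state()["ft_force"],read_state()["time"])
E
```

```text
[ 0.66478987 -0.37231782 -0.04631692] 24.325
```

View pics/w14c.png

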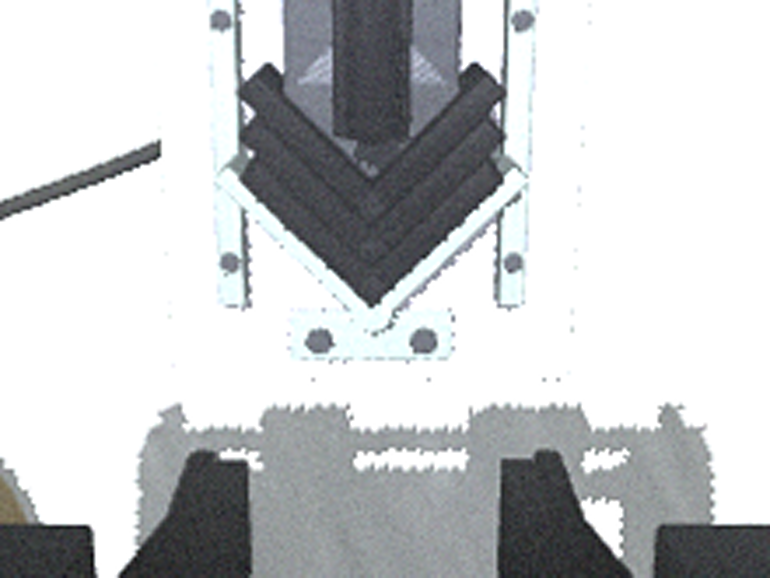

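View pics/w14o.png

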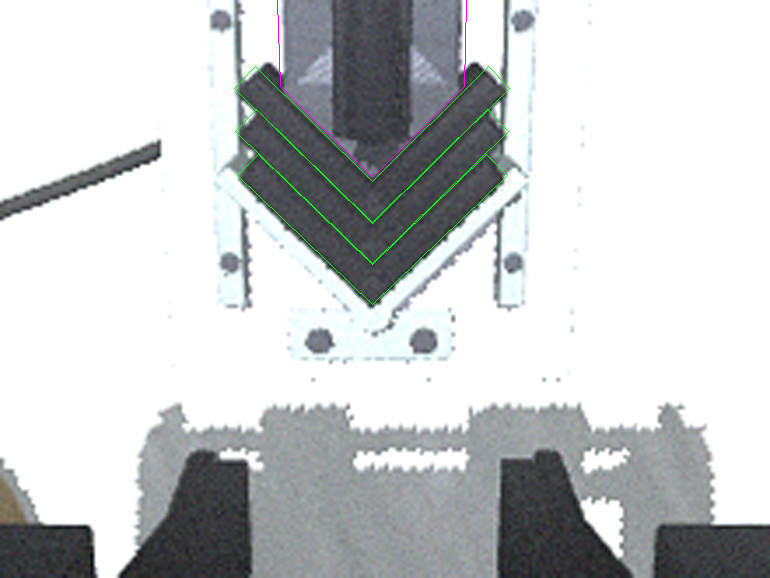

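View pics/s14.png

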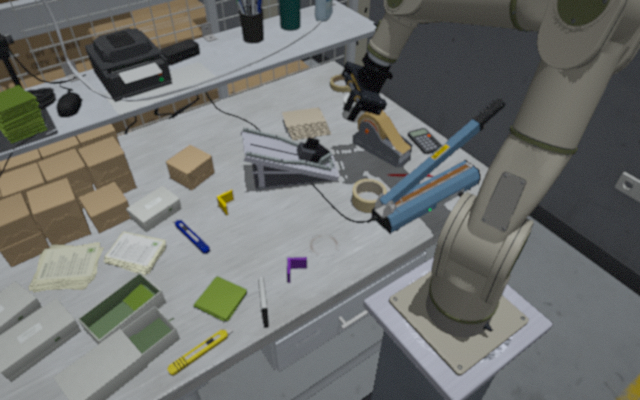

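The last pictures show the three guards nested at the stop. The follower nose is in the last one, the gripper is clear, and the pens, cutter and tape roll are where they were. I'm handing it in.

```bash
python3 - <<'E'
from bench import *
print(close_job())
E
```

```text
the job is handed in; nothing more can be done
None
```

I restocked the chute and handed the job in at about 24 s of the 72 s; no verdict is reported.

**What I did:**
- I drew the follower up by its fin to about 0.167–0.170 m.
- I set the two black guards on end in the loading bay, one after the other, and each slid down and nested. I left the purple and yellow look-alikes alone.
- I pushed the follower down until it stopped against the last guard, at about 9 N along the slope. I then opened the jaws and backed off.

**Last checks:**
- **Nesting:** with the gripper clear, the wrist picture matched the model within about 1–2 mm: guards at x = 20.5, 32 and 43 mm, on the centre line, and the follower nose at a joint value of about 0.0226 m.
- **Contact:** the wrist force read under 1 N after release, so the robot is touching nothing.
- **Bystanders:** the pens, cutter and tape roll looked unmoved in the last scene picture, judged by eye only.

**What disagreed:**
- The overhead and scene cameras placed the chute a few millimetres off from the wrist camera. I relied on the wrist camera, and the grasps and contacts agreed with it.
- While I held the fin there was a sideways force of 5–10 N, from about 1 mm of misalignment.

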